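# Lay the bonsai kit on its tray in the sash cabinet

## Task

Raise the clear sash of the balcony cabinet by its lift handle to nearly its full height, draw its tray all the way out, and lay each of the loose kit pieces that are there (clay training pot, glass cloche, yellow rake, jin pliers) squarely on its own drawn outline, upright or flat as drawn and tools pointing as drawn. Then, with the sash still up, slide the loaded tray fully home and lower the sash until it is fully shut. Leave the other things on the table where they stand.

Things in the scene. Friction and masses are not known exactly. Their poses are not given: they have to be found in the camera images.
- sash_lift (a point): grip point of the sash's lift handle, an aluminium fin sticking out of the sash's middle towards the robot: 12 mm thick (y), 32 mm high, from 15 to 92 mm in front of the sash. The point is 65 mm out, half-way up, 115 mm over the table when shut (plus sash), clear above. Raised, it overhangs the middle of the drawn-out tray. Frame as the cabinet: x into the cabinet, y to its left seen from the robot, z up.
- sash (a joint): height of the clear sash above shut (m): 0 shut, 0.09 stop at full height. The sash weighs 0.3 kg and friction (about 6 N) holds it wherever it is left. Shut, its lower edge is 38 mm above the table, just over the tray's front panel; it is 400 mm wide, 100 mm tall, running between two guide posts 240 mm tall at the cabinet's sides; the cabinet is 144 mm tall.
- tray (a joint): how far the tray is drawn out of the cabinet towards the robot (m): 0 fully home, 0.19 stop. It slides along the line square to that between the two pulls. About 2.5 N of friction; it stays where it is left.
- pull_left (a point): grip point of the tray's left pull (robot's left), an upright aluminium fin 12 mm thick (y), 36 mm high (13 to 49 mm over the table), sticking out 82 mm from the tray's front. The point is 70 mm in front of the cabinet's front when home, 35 mm over the table, 100 mm left of the middle; moves with the tray. Frame as the cabinet: x into the cabinet, y to its left seen from the robot, z up.
- pull_right (a point): right pull of the tray, the same 100 mm to the right.
- spot_pot (a point): centre of the clay pot's place drawn on the white tray: two concentric dark circles, 68 and 46 mm across, front left. On the tray floor, 14 mm over the table; moves with the tray. Tray rims rise 8 mm above its floor, the front panel (about 60 mm before this point) 20 mm. Frame as the cabinet: x into the cabinet, y to its left seen from the robot, z up.
- spot_cloche (a point): centre of the cloche's place on the tray floor: two concentric dark circles, 58 and 20 mm across, front right, 126 mm from the pot's place. Frame as the cabinet: x into the cabinet, y to its left seen from the robot, z up.
- spot_rake (a point): where the rake's middle belongs on the tray floor: the drawn rake outline at the far left, lying fore and aft, wide head end away from the robot. Frame as the cabinet: x into the cabinet, y to its left seen from the robot, z up.
- spot_rake_tail (a point): where the rake's handle point (rake_tail) belongs: 50 mm nearer the robot than spot_rake, on the tray floor.
- spot_pliers (a point): where the pliers' pivot belongs on the tray floor: the drawn pliers outline at the far right, lying fore and aft, jaws away from the robot. Frame as the cabinet: x into the cabinet, y to its left seen from the robot, z up.
- spot_pliers_tail (a point): where the point between the pliers' handles (pliers_tail) belongs: 50 mm nearer the robot than spot_pliers, on the tray floor.
- pot_mid (a point): brown clay training pot, empty, round, 60 mm across the rim (a straight band from 38 to 55 mm up), tapering to 46 mm at the foot, 55 mm tall, standing upright, about 0.12 kg; the point is on its axis half-way up (27.5 mm over its underside). May be absent.
- cloche_mid (a point): little glass cloche, upright, 52 mm across with straight sides up to 36 mm, domed, with a 20 mm knob on top, 65 mm tall in all, about 0.12 kg; the point is on its axis half-way up (32.5 mm over its underside). May be absent.
- rake_mid (a point): yellow plastic hand rake lying tines flat, 145 mm long; handle a 16 mm wide, 16 mm high bar along its x from -74 to +31 mm; head 50 mm wide from +31 to +71 mm, 8 mm high. The point is in the handle, 8 mm up, near the balance point; x points towards the head. About 0.06 kg. May be absent.
- rake_tail (a point): point in the rake's handle, 50 mm behind rake_mid (along its -x).
- pliers_mid (a point): aluminium jin pliers lying flat, 137 mm long; pivot block 30 mm long, 24 mm wide, 14 mm high, with jaws to +56 mm and two handles to -81 mm (48 mm wide at the end). The point is the centre of the pivot block, 7 mm up; x points towards the jaws. About 0.13 kg. May be absent.
- pliers_tail (a point): point midway between the pliers' handles, 50 mm behind pliers_mid (along its -x).
- spool: black wire spool, 56 mm across, 38 mm tall. Not part of the job; leave it where it stands. Origin at its underside.
- saucer: clay saucer, 80 mm across, 14 mm tall. Not part of the job; leave it where it stands. Origin at its underside.
- feed_bottle: green plant food bottle, 60 mm across, 170 mm tall. Not part of the job; leave it where it stands. Origin at its underside.
- mug: blue mug, 76 mm across, 85 mm tall. Not part of the job; leave it where it stands. Origin at its underside.
- brush: hand brush 170 mm long, lying fore and aft. Not part of the job; leave it where it stands. Origin at its underside.
- jar: amber jar, 70 mm across, 80 mm tall. Not part of the job; leave it where it stands. Origin at its underside.
Not all that is in view belongs to the job. Leave any purple or red look-alike of the part that bears pliers_mid alone.

How it is judged:
By the outcome, as a careful person would: the job done as asked, in the order asked, and still so for the second after the job is handed in, with the robot touching nothing.
Of pot, cloche, rake, pliers only 3 to 4 are there at a start; the rules pass over those that are not, and their reading is None.
At some moment in a run one of rake, pliers may be knocked a few centimetres aside while the robot is not near it.
It also fails if it takes over 210 s, if anything falls off the work surface, if the arm or the gripper's body presses on something with over 40 N, if the wrist force passes 120 N, or if a joint passes its speed limit or range.

## Robot

A 6-joint arm with a two-finger parallel gripper is mounted at the origin on the work surface. World frame = base frame: x ahead of the robot, y to its left, z up, the work surface at z = 0. Lengths are in m, angles in rad, forces in N, time in s.
With the tool pointing down it reaches from about 0.275 to 0.75 m from the base axis. Payload 10.2 kg.
Tool frame: the origin (TCP) lies midway between the tips of the shut fingers; the grasp point (between the pads) lies 19 mm behind it; y points along the fingers, x is the direction in which the jaws open and shut, and the axes are right-handed (so a half turn about y gives the same grasp; the last joint's range is limited). The gripper opens to 85 mm and grips with 20 to 120 N. Pads are 22 mm wide; open, the fingers measure 114 mm over their backs; the gripper's body (76 mm by 85 mm) begins 54 mm behind the grasp point. The pads swing forward as they close: fully open they stand 13 mm farther back than shut.
Start: joints at [-1.51, 0.313, 1.498, -0, 1.331, -0.223], TCP at [0.147, -0.504, 0.231] pointing down, gripper open.
Joint ranges: [-2.94, 2.94], [-0.97, 2.17], [0.19, 2.56], [-1.23, 4.37], [0.02, 3.11], [-2.88, 2.88]. Speed limits (rad/s): [2.39, 2.39, 3.01, 3.14, 3.14, 3.14].

## Interface

Orientations are given as a unit quaternion [w, x, y, z].
In Python, from plant import robot, get_image gives the robot as it stands.
- The arm moves only by the tool carry_out, never from a script. Its argument "plan" is a list of rows, each a list of 5 numbers: the finger opening in m, from 0 to 0.0854, then the shift along the tool's x, y, z in m, then the turn about the tool's y in rad. In form: [[claw, dx, dy, dz, twist], ...]. A call has 1 to 20 rows; each row shifts and turns the pose as measured when the row begins, along the tool's axes as they then stand; what a row does not reach is not made up. A row lasts 1/10 s, in which the tool goes at most 50 mm and 8.59 degrees, less where a joint would pass 70% of its speed; a pose out of reach is approached as far as the arm can. A call is refused whole if a number of a shift passes 0.05 or a number of a turn 0.15, either way. A call with a gripper value outside its range is refused whole. The fingers move at their own pace and stop on an object; "force" is the grip in N (left out, the last holds). Time passes only in rows, so rows that do not move let the fingers close. It gives the time, the measured TCP pose, the force and the opening at its end, in the units of the state.
- robot.read_state(): the state, without advancing time (a new reading comes with each control period).
- get_image(name): name is "scene" or "top" or "wrist"; returns a dict with "frame" (384x512x3 uint8, red, green, blue), "mtx" (3x3 intrinsics, pixels), "R" (3x3) and "t" (3): a world point X has camera coordinates R X + t; the wrist camera has in their place "tool_from_camera" (4x4, takes a point from camera to tool coordinates, whose origin is the TCP and whose axes are the tool frame's). Camera axes: x right, y down, z forward; pixel columns grow to the right and rows downward; lengths in m; the calibration is good to about 2 mm. A picture is of the moment at which its call begins: read the wrist's pose just before it. There is no depth.
- robot.hand_in(): hands the job in, once; it reports no verdict.
The state is a dict: "clock": time; "qpos": joint angles; "dq": joint speeds; "joint_efforts": joint torques, N m; "tool_pos": TCP position; "ee_rot": TCP orientation; "force": force on the tool from outside, world axes, zero at the start; "torque": the same for the moment, N m; "grip_width": finger opening in m.
Only numpy, scipy, OpenCV 4.12 (cv2) and the standard library are available. Lean on these libraries where they do the work, as an engineer would, in place of code of your own. Each camera call takes 0.05 s, during which the arm holds its last target. There are 200 camera calls.

## Working session

There is one attempt and no reset: what is moved stays moved. The work goes in short steps, Python scripts to look and compute and a tool call to move; the robot and the scene stay as the last step left them, time stands still between calls to the robot, and variables do not carry over. Pictures are saved under pics/ and viewed, about 12 in all and at most 16, crops included, and the job is handed in when it is done.

Besides the shell and the picture viewer there is one more tool, called as name(argument=value, ...), one argument or row to a line, values as JSON. carry_out: Moves the arm, as the interface text tells. Its arguments: {"type":"object","properties":{"plan":{"type":"array"},"force":{"type":"number"}},"required":["plan"]}

```bash
mkdir -p pics; ls
cat > h.py <<'E'
import numpy as np, cv2
from plant import robot, get_image
from scipy.spatial.transform import Rotation as Ro
def st():
    s=robot.read_state(); q=s['ee_rot']; return s,np.array(s['tool_pos']),Ro.from_quat([q[1],q[2],q[3],q[0]]).as_matrix()
def snap(name,fn,crop=None,scale=1):
    s,p,R=st(); d=get_image(name)
    if name=='wrist':
        T=np.array(d['tool_from_camera']); Rc=R@T[:3,:3]; c=R@T[:3,3]+p
    else: Rc=np.array(d['R']).T; c=-Rc@np.array(d['t'])
    np.savez(fn+'.npz',K=d['mtx'],Rc=Rc,c=c,frame=d['frame'])
    f=d['frame'][:,:,::-1]
    if crop: f=f[crop[1]:crop[3],crop[0]:crop[2]]
    f=cv2.resize(f,None,fx=scale,fy=scale,interpolation=cv2.INTER_CUBIC); cv2.imwrite(fn+'.png',f)
def pix(fn,u,v,z):
    d=np.load(fn+'.npz'); r=d['Rc']@np.linalg.solve(d['K'],[u,v,1.]); c=d['c']
    return c+r*(z-c[2])/r[2]
def proj(fn,X):
    d=np.load(fn+'.npz'); x=d['K']@(d['Rc'].T@(np.array(X)-d['c'])); return x[:2]/x[2]
E
python3 - <<'E'
from h import *
snap('top','pics/top0',scale=1.5); snap('scene','pics/scene0',scale=1.5)
s,p,R=st(); print(s); print(R)
E
```

```text
pics
{'clock': 0.1, 'qpos': array([-1.51037996e+00,  3.13447162e-01,  1.49833699e+00,  8.24597531e-07,
        1.33097383e+00, -2.23381124e-01]), 'dq': array([-0.00138964,  0.00081251, -0.00204896,  0.00150595,  0.00027018,
       -0.00186417]), 'joint_efforts': array([ 3.39660452e-03, -4.12893212e+01, -2.60142696e+01, -8.60296973e-05,
        3.02743909e-03, -1.36008060e-05]), 'tool_pos': array([ 0.14698658, -0.50378244,  0.23077419]), 'ee_rot': array([ 0.56600027, -0.56537174,  0.42452953, -0.42399666]), 'force': array([ 0.32303392,  0.75252298, -0.12589556]), 'torque': array([ 0.01670686,  0.0361349 , -0.02771027]), 'grip_width': 0.08563724262778856}
[[ 2.80003021e-01 -6.95625044e-05  9.59999116e-01]
 [-9.59998446e-01  1.16324983e-03  2.80002910e-01]
 [-1.13619651e-03 -9.99999321e-01  2.58933571e-04]]
```

View pics/top0.png

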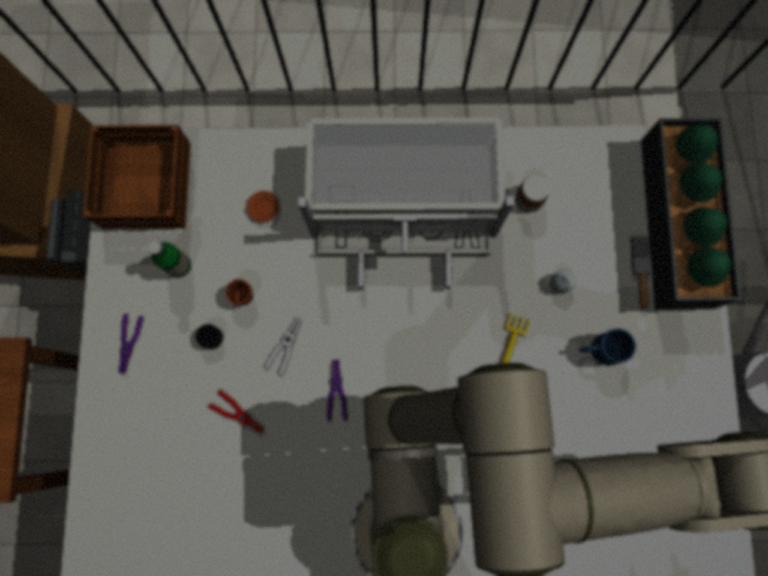

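View pics/scene0.png

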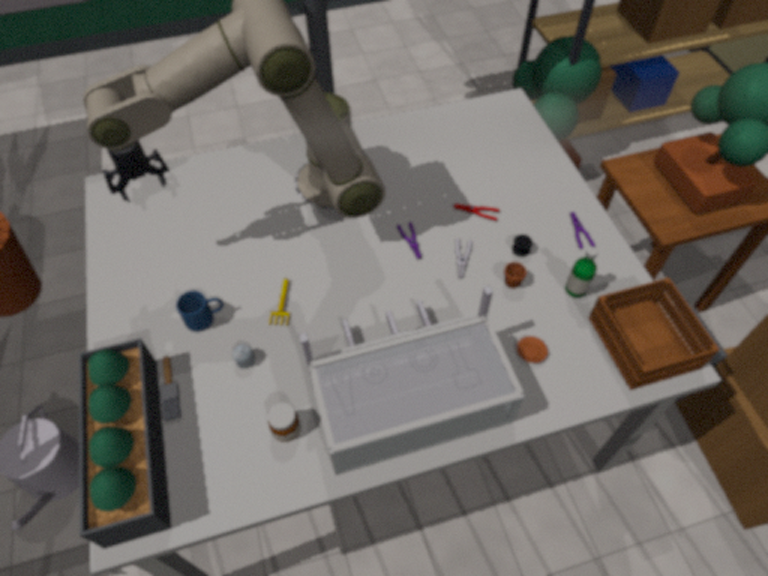

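The pictures show all four pieces. In the 1.5x top view:
- Pot at (239,292), cloche at (560,282) and yellow rake at (512,335).
- Silver pliers at (284,345). The look-alikes are purple at (130,345) and (337,390), and red at (237,412).
- The saucer at (262,207) could be taken for the pot, and the jar at (533,190) for the cloche.
- Pulls at (362,270) and (449,270), lift fin at (405,235).

Next, one close crop.

Run:
```python
from h import *
d=np.load('pics/top0.npz'); f=d['frame'][:,:,::-1][120:260,135:400]
f=cv2.convertScaleAbs(cv2.resize(f,None,fx=3,fy=3,interpolation=cv2.INTER_CUBIC),alpha=1.6); cv2.imwrite('pics/topc.png',f)
print(d['c'],d['Rc'])
```

```text
[0.23117381 0.03204842 1.53021459] [[-0.00465192 -0.9812636   0.19261388]
 [-0.9999828   0.00525299  0.00261   ]
 [-0.00357289 -0.19259843 -0.98127116]]
```

View pics/topc.png

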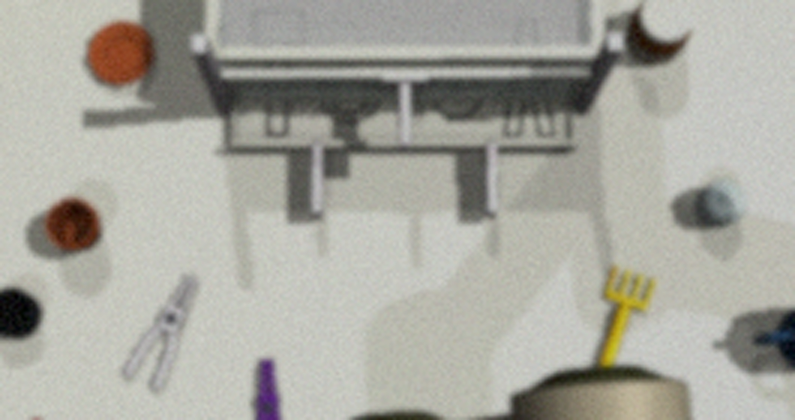

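The crop shows the silver pliers with pivot at (171,318), jaws tip (190,280) and handle ends (128,377)/(158,388). The rake head is at (630,285), with the handle running to (607,365). Pot rim is at (72,224), cloche at (718,202), pull tips at (317,212)/(490,212), and the lift fin from (405,80) to (405,142).

Run:
```python
from h import *
P=lambda n,x,y,z: print(n,pix('pics/top0',135+x/3,120+y/3,z).round(4))
P('pullL tip',317,212,.049);P('pullR tip',490,212,.049);P('pullL root',318,150,.049);P('pullR root',491,150,.049)
P('lift tip',405,142,.131);P('lift root',404,82,.131)
P('pot rim',72,224,.055);P('cloche',718,202,.05)
P('pl pivot',171,318,.014);P('pl jaw',190,280,.01);P('h1',128,377,.01);P('h2',158,388,.01)
P('rake head front',630,285,.008);P('rk h',607,365,.016);P('tine tip',631,272,.008)
P('mug',0,0,0)
print('post L',pix('pics/top0',304/1.5,203/1.5,.24),'post R',pix('pics/top0',508/1.5,203/1.5,.24))
print('spool',pix('pics/top0',208/1.5,336/1.5,.038),'mug',pix('pics/top0',612/1.5,345/1.5,.085))
```

```text
pullL tip [0.5342 0.0984 0.049 ]
pullR tip [ 0.5332 -0.0975  0.049 ]
pullL root [0.6066 0.0975 0.049 ]
pullR root [ 0.6055 -0.1002  0.049 ]
lift tip [ 5.942e-01 -1.000e-04  1.310e-01]
lift root [6.616e-01 3.000e-04 1.310e-01]
pot rim [0.5207 0.3741 0.055 ]
cloche [ 0.5431 -0.3557  0.05  ]
pl pivot [0.4188 0.2663 0.014 ]
pl jaw [0.4631 0.2461 0.01  ]
h1 [0.3522 0.3141 0.01  ]
h2 [0.3396 0.2797 0.01  ]
rake head front [ 0.455  -0.2602  0.008 ]
rk h [ 0.3626 -0.2288  0.016 ]
tine tip [ 0.4701 -0.262   0.008 ]
mug [0.8079 0.4846 0.    ]
post L [0.66714573 0.20571651 0.24      ] post R [ 0.66473059 -0.20666855  0.24      ]
spool [0.42349398 0.44285847 0.038     ] mug [ 0.39331536 -0.44818939  0.085     ]
```

```bash
cat >> h.py <<'E'
def go(x,y,z,yaw=0.):
    """prints tool-frame shift and twist remaining; yaw 0: tool x=-Y world, z=+X world"""
    s,p,R=st(); cur=np.arctan2(R[1,2],R[0,2]); t=-(yaw-cur); t=(t+np.pi/2)%np.pi-np.pi/2
    R2=Ro.from_euler('z',yaw if abs(np.sin((yaw-cur)+t))<1e-6 and np.cos((yaw-cur)+t)>0 else yaw+np.pi).as_matrix()@np.array([[0,0,1],[-1,0,0],[0,-1,0]])
    d=np.array([x,y,z])-p
    print('t',round(s['clock'],1),'pos',p.round(4),'yaw',round(cur,3),'q',np.round(s['qpos'],2),'w',round(s['grip_width'],4),'F',np.round(s['force'],1))
    print(' shift now-axes',(R.T@d).round(4),'twist',round(t,3),'shift after twist',(R2.T@d).round(4))
E
python3 -c "
from h import *
go(.62,0,.28)"
```

```text
t 0.1 pos [ 0.147  -0.5038  0.2308] yaw 0.284 q [-1.51  0.31  1.5   0.    1.33 -0.22] w 0.0856 F [ 0.3  0.8 -0.1]
 shift now-axes [-0.3512 -0.0487  0.5952] twist 0.284 shift after twist [-0.5038 -0.0492  0.473 ]
```

carry_out(
  plan=[
    [0.085,0,0,0,0.142],
    [0.085,0,0,0,0.142],
    [0.085,-0.036,-0.0035,0.034,0],
    [0.085,-0.036,-0.0035,0.034,0],
    [0.085,-0.036,-0.0035,0.034,0],
    [0.085,-0.036,-0.0035,0.034,0],
    [0.085,-0.036,-0.0035,0.034,0],
    [0.085,-0.036,-0.0035,0.034,0],
    [0.085,-0.036,-0.0035,0.034,0],
    [0.085,-0.036,-0.0035,0.034,0],
    [0.085,-0.036,-0.0035,0.034,0],
    [0.085,-0.036,-0.0035,0.034,0],
    [0.085,-0.036,-0.0035,0.034,0],
    [0.085,-0.036,-0.0035,0.034,0],
  ],
)

```text
clock: 1.5
tool_pos: [0.5615, -0.0733, 0.2709]
ee_rot: [0.495, -0.493, 0.508, -0.503]
force: [0.1, -1.6, -0.0]
grip_width: 0.0851
```

```bash
python3 -c "
from h import *
go(.62,0,.28); snap('wrist','pics/w1',scale=1.5); print(np.load('pics/w1.npz')['c'],np.load('pics/w1.npz')['Rc'])"
```

```text
t 1.5 pos [ 0.5615 -0.0733  0.2709] yaw -0.022 q [-0.34  0.38  1.3   0.01  1.47  1.25] w 0.0851 F [ 0.1 -1.6 -0. ]
 shift now-axes [-0.0747 -0.0088  0.0568] twist -0.022 shift after twist [-0.0733 -0.0091  0.0585]
[ 0.63854707 -0.07438453  0.41467271] [[-0.02228643 -0.95286481 -0.30257556]
 [-0.99972483  0.01902484  0.01372286]
 [-0.00731958  0.30279813 -0.95302661]]
```

View pics/w1.png

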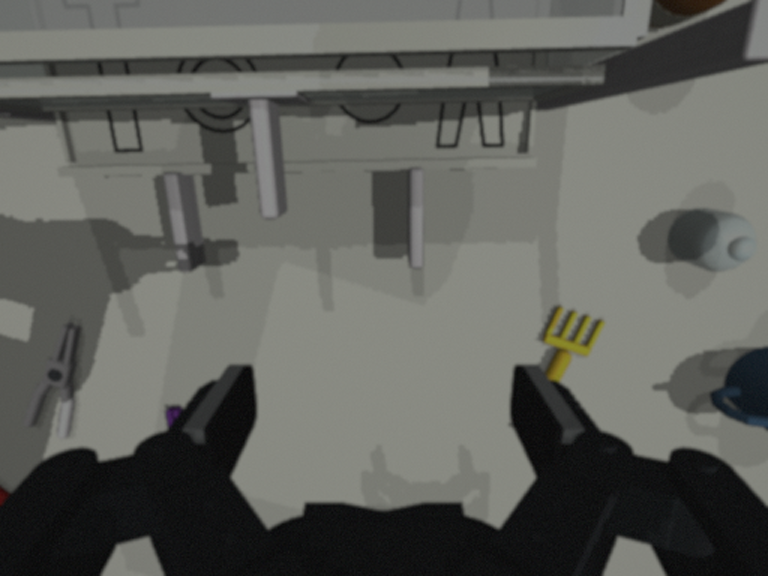

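The wrist view shows the lift fin from root (258,100) to tip (268,214), and the pulls with tips near (190,268) and (417,266). Tray outlines are visible, with the tray partly drawn out. Cloche is at (712,240), rake head at (574,330).

```bash
cat >> h.py <<'E'
def tri(a,b):
    A=[];B=[]
    for fn,u,v in (a,b):
        d=np.load(fn+'.npz'); r=d['Rc']@np.linalg.solve(d['K'],[u,v,1.]); r/=np.linalg.norm(r); M=np.eye(3)-np.outer(r,r); A.append(M);B.append(M@d['c'])
    return np.linalg.lstsq(np.vstack(A),np.hstack(B),rcond=None)[0]
E
python3 - <<'E'
from h import *
print('lift tip',tri(('pics/top0',270,120+142/3),('pics/w1',268/1.5,214/1.5)))
for z in (.131,.15,.17): print(z,pix('pics/w1',268/1.5,214/1.5,z),pix('pics/top0',270,120+142/3,z))
for n,u,v,z in (('pullL',190,268,.03),('pullR',417,266,.04),('panelL',62,170,.034),('panelR',535,160,.034),('cloche base',700,240,.0),('rake h',567,350,.008),('pot circ c',221,98,.014),('cl circ',370,90,.014)): print(n,pix('pics/w1',u/1.5,v/1.5,z).round(4))
E
```

```text
lift tip [0.59629728 0.0015401  0.12797555]
0.131 [0.59797217 0.00255564 0.131     ] [ 5.94152603e-01 -1.40040035e-04  1.31000000e-01]
0.15 [ 0.60068982 -0.00259771  0.15      ] [5.89223697e-01 2.97048610e-04 1.50000000e-01]
0.17 [ 0.6035505  -0.00802228  0.17      ] [0.58403538 0.00075714 0.17      ]
pullL [0.5362 0.1059 0.03  ]
pullR [ 0.5366 -0.0995  0.04  ]
panelL [0.6247 0.1988 0.034 ]
panelR [ 0.624  -0.1976  0.034 ]
cloche base [ 0.5459 -0.3712  0.    ]
rake h [ 0.4367 -0.2535  0.008 ]
pot circ c [0.6795 0.0641 0.014 ]
cl circ [ 0.6828 -0.0617  0.014 ]
```

carry_out(
  plan=[
    [0.05,-0.02,0,0.015,-0.022],
    [0.05,-0.03,0,0.022,0],
    [0.05,-0.02,0,0.018,0],
    [0.05,-0.01,0.01,0.01,0],
    [0.05,0,0.03,0,0],
    [0.05,0,0.03,0,0],
    [0.05,0,0.02,0,0],
    [0.05,0,0,0,0],
  ],
)

```text
clock: 2.35
tool_pos: [0.6323, 0.0202, 0.1744]
ee_rot: [0.504, -0.502, 0.502, -0.493]
force: [-0.2, 0.1, -0.3]
grip_width: 0.0503
```

```bash
python3 -c "
from h import *
go(.622,.001,.098)"
```

```text
t 2.4 pos [0.6323 0.0202 0.1744] yaw 0.011 q [-0.16  0.6   1.22  0.01  1.33  1.4 ] w 0.0503 F [-0.2  0.1 -0.3]
 shift now-axes [ 0.0199  0.0762 -0.01  ] twist 0.011 shift after twist [ 0.0192  0.0764 -0.0103]
```

carry_out(
  plan=[
    [0.05,0.01,0,-0.005,0.011],
    [0.05,0.009,0,-0.005,0],
    [0.05,0,0,0,0],
    [0.05,0,0,0,0],
  ],
)

```text
clock: 2.75
tool_pos: [0.6224, -0.0017, 0.1777]
ee_rot: [0.501, -0.498, 0.504, -0.497]
force: [0.5, 0.8, 1.0]
grip_width: 0.05
```

```bash
python3 -c "
from h import *
go(.622,.001,.098)"
```

```text
t 2.8 pos [ 0.6224 -0.0017  0.1777] yaw -0.002 q [-0.19  0.57  1.25  0.01  1.32  1.38] w 0.05 F [0.5 0.8 1. ]
 shift now-axes [-0.0019  0.0797 -0.0002] twist -0.002 shift after twist [-0.0027  0.0797 -0.0004]
```

carry_out(
  plan=[
    [0.05,-0.002,0.02,0,0],
    [0.05,0,0.025,0,0],
    [0.05,0,0.02,0,0],
    [0.05,0,0.013,0,0],
    [0.05,0,0,0,0],
    [0.05,0,0,0,0],
    [0,0,0,0,0],
    [0,0,0,0,0],
    [0,0,0,0,0],
    [0,0,0,0,0],
    [0,0,0,0,0],
    [0,0,0,0,0],
  ],
  force=70,
)

```text
clock: 3.95
tool_pos: [0.626, 0.0006, 0.1051]
ee_rot: [0.504, -0.495, 0.499, -0.501]
force: [0.3, 0.4, -2.4]
grip_width: 0.0108
```

```bash
python3 -c "
from h import *
go(.622,.001,.185)"
```

```text
t 4.0 pos [6.260e-01 6.000e-04 1.051e-01] yaw -0.002 q [-0.19  0.64  1.34  0.01  1.16  1.38] w 0.0108 F [ 0.3  0.4 -2.4]
 shift now-axes [-0.001  -0.08   -0.0031] twist -0.002 shift after twist [-0.0004 -0.0799 -0.004 ]
```

carry_out(
  plan=[
    [0,0,-0.01,0,0],
    [0,0,-0.02,0,0],
    [0,0,-0.02,0,0],
    [0,0,-0.02,0,0],
    [0,0,-0.012,0,0],
    [0,0,0,0,0],
    [0,0,0,0,0],
  ],
)

```text
clock: 4.65
tool_pos: [0.626, 0.0006, 0.1854]
ee_rot: [0.505, -0.495, 0.5, -0.501]
force: [2.8, 1.6, -6.0]
grip_width: 0.0107
```

```bash
python3 -c "
from h import *
go(.626,.001,.193)"
```

```text
t 4.7 pos [6.260e-01 6.000e-04 1.854e-01] yaw -0.002 q [-0.19  0.56  1.24  0.01  1.32  1.38] w 0.0107 F [ 2.8  1.6 -6. ]
 shift now-axes [-0.0005 -0.0076  0.0001] twist -0.002 shift after twist [-0.0004 -0.0076  0.    ]
```

carry_out(
  plan=[
    [0,0,-0.006,0,0],
    [0,0,-0.001,0,0],
    [0,0,0,0,0],
    [0.05,0,0,0,0],
    [0.05,0,0,0,0],
    [0.05,0,0,0,0],
    [0.05,0,0,0,0],
    [0.05,0,-0.02,0,0],
    [0.05,0,-0.025,0,0],
    [0.05,0,-0.02,0,0],
    [0.05,0.02,0,-0.015,0],
    [0.05,0.03,0,-0.023,0],
    [0.05,0.03,0,-0.023,0],
    [0.05,0.012,0,-0.01,0],
    [0.05,0,0,0,0],
    [0.05,0,0,0,0],
  ],
)

```text
clock: 6.25
tool_pos: [0.5519, -0.0944, 0.2564]
ee_rot: [0.505, -0.494, 0.5, -0.501]
force: [-0.3, -0.6, 1.2]
grip_width: 0.0498
```

```bash
python3 -c "
from h import *
go(.548,-.0985,.022); snap('wrist','pics/w2',scale=1.5)"
```

```text
t 6.2 pos [ 0.5519 -0.0944  0.2564] yaw -0.001 q [-0.38  0.37  1.35  0.01  1.41  1.19] w 0.0498 F [-0.3 -0.6  1.2]
 shift now-axes [ 0.0064  0.2343 -0.0065] twist -0.001 shift after twist [ 0.0041  0.2344 -0.0039]
```

View pics/w2.png

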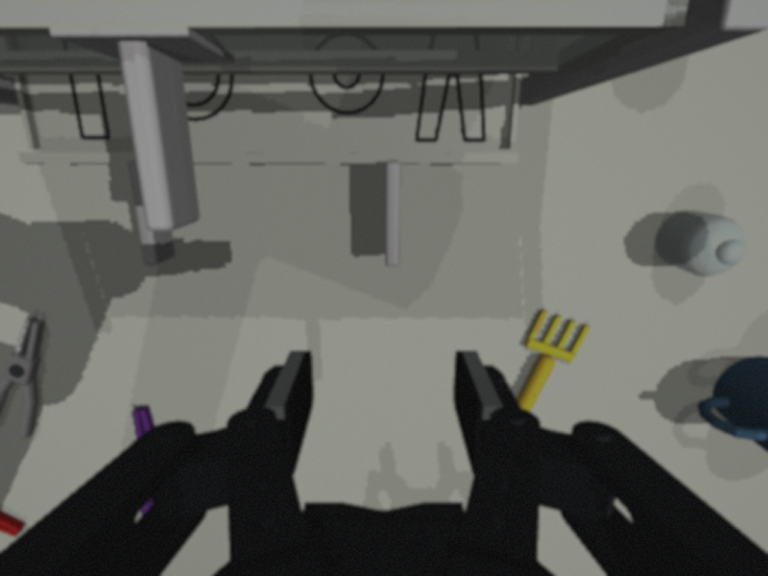

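The sash is up. The right pull's tip is at (392,262) and its root at (394,163). Cloche circles centre on (346,75).

Run:
```python
from h import *
for n,u,v,z in (('pullR tip',392,262,.049),('pullR root',394,163,.049),('cl circ',346,75,.014),('cloche knob',730,252,.062),('cl base',690,243,0),('panel L',25,157,.034),('panel R',518,158,.034)): print(n,pix('pics/w2',u/1.5,v/1.5,z).round(4))
```

```text
pullR tip [ 0.5404 -0.0982  0.049 ]
pullR root [ 0.6189 -0.0994  0.049 ]
cl circ [ 0.6863 -0.0609  0.014 ]
cloche knob [ 0.552  -0.3619  0.062 ]
cl base [ 0.5467 -0.3724  0.    ]
panel L [0.6236 0.1982 0.034 ]
panel R [ 0.6223 -0.1986  0.034 ]
```

carry_out(
  plan=[
    [0.05,0.003,0.02,-0.002,0],
    [0.05,0.001,0.04,-0.002,0],
    [0.05,0,0.04,0,0],
    [0.05,0,0.04,0,0],
    [0.05,0,0.02,0,0],
    [0.05,0,0,0,0],
    [0.05,0,0,0,0],
  ],
)

```text
clock: 7.0
tool_pos: [0.5555, -0.0902, 0.0914]
ee_rot: [0.508, -0.496, 0.496, -0.499]
force: [-0.0, -0.9, 0.9]
grip_width: 0.0498
```

```bash
python3 -c "
from h import *
go(.548,-.0985,.022)"
```

```text
t 7.0 pos [ 0.5555 -0.0902  0.0914] yaw 0.008 q [-0.38  0.53  1.56  0.02  1.04  1.18] w 0.0498 F [-0.  -0.9  0.9]
 shift now-axes [ 0.0089  0.0692 -0.0087] twist 0.008 shift after twist [ 0.0083  0.0694 -0.0075]
```

carry_out(
  plan=[
    [0.05,0.008,0,-0.004,0.008],
    [0.05,0.001,0.02,-0.001,0],
    [0.05,0,0.02,0,0],
    [0.05,0,0.018,0,0],
    [0.05,0,0.008,0,0],
    [0.05,0,0,0,0],
    [0,0,0,0,0],
    [0,0,0,0,0],
    [0,0,0,0,0],
    [0,0,0,0,0],
    [0,0,0,0,0],
    [0,0,0,0,0],
  ],
)

```text
clock: 8.2
tool_pos: [0.5573, -0.0994, 0.0348]
ee_rot: [0.51, -0.49, 0.494, -0.507]
force: [1.7, 1.6, -5.8]
grip_width: 0.0101
```

```bash
python3 -c "
from h import *
go(.42,-.0985,.022);print(st()[2].round(3))"
```

```text
t 8.2 pos [ 0.5573 -0.0994  0.0348] yaw -0.001 q [-0.39  0.61  1.61  0.02  0.9   1.16] w 0.0101 F [ 1.7  1.6 -5.8]
 shift now-axes [-0.0006  0.0083 -0.1377] twist -0.001 shift after twist [-0.0009  0.0128 -0.1373]
[[-0.001  0.033  0.999]
 [-1.     0.007 -0.001]
 [-0.007 -0.999  0.033]]
```

carry_out(
  plan=[
    [0.04,0,0,0,0],
    [0.04,0,0,0,0],
    [0.04,0,0,0,0],
    [0.04,0,0.01,-0.003,0],
    [0.04,0,0.006,-0.002,0],
    [0.04,0,0,0,0],
    [0,0,0,0,0],
    [0,0,0,0,0],
    [0,0,0,0,0],
    [0,0,0,0,0],
    [0,0,0,0,0],
    [0,0,0,0,0],
  ],
)

```text
clock: 9.4
tool_pos: [0.5532, -0.0993, 0.019]
ee_rot: [0.51, -0.489, 0.493, -0.507]
force: [-0.7, 1.1, -0.1]
grip_width: 0.0107
```

```bash
python3 -c "
from h import *
go(.42,-.0985,.022);print(st()[2].round(3))"
```

```text
t 9.4 pos [ 0.5532 -0.0993  0.019 ] yaw -0.002 q [-0.4   0.63  1.63  0.03  0.86  1.16] w 0.0107 F [-0.7  1.1 -0.1]
 shift now-axes [-0.0006 -0.0076 -0.133 ] twist -0.002 shift after twist [-0.0008 -0.003  -0.1332]
[[-0.001  0.035  0.999]
 [-1.     0.007 -0.002]
 [-0.007 -0.999  0.035]]
```

Gripped well. Drawing it out.

carry_out(
  plan=[
    [0,0,0,-0.01,0],
    [0,0,-0.001,-0.018,0],
    [0,0,-0.001,-0.018,0],
    [0,0,-0.001,-0.018,0],
    [0,0,-0.001,-0.018,0],
    [0,0,-0.001,-0.018,0],
    [0,0,-0.001,-0.015,0],
    [0,0,0,-0.01,0],
    [0,0,0,-0.008,0],
    [0,0,0,0,0],
  ],
)

```text
clock: 10.4
tool_pos: [0.4171, -0.099, 0.019]
ee_rot: [0.511, -0.488, 0.492, -0.509]
force: [-3.1, -0.1, -2.2]
grip_width: 0.011
```

```bash
python3 -c "
from h import *
go(.42,-.0985,.022);print(st()[2].round(3))"
```

```text
t 10.4 pos [ 0.4171 -0.099   0.019 ] yaw -0.003 q [-0.52  0.41  2.03  0.04  0.67  1.02] w 0.011 F [-3.1 -0.1 -2.2]
 shift now-axes [-0.0005 -0.0029  0.003 ] twist -0.003 shift after twist [-0.0005 -0.003   0.0029]
[[-0.002  0.04   0.999]
 [-1.     0.006 -0.003]
 [-0.006 -0.999  0.04 ]]
```

carry_out(
  plan=[
    [0,0,0,-0.008,0],
    [0,0,0,-0.008,0],
    [0,0,0,-0.008,0],
    [0,0,0,-0.006,0],
  ],
)

```text
clock: 10.8
tool_pos: [0.4119, -0.0994, 0.0206]
ee_rot: [-0.52, 0.47, -0.477, 0.53]
force: [37.3, 20.2, -22.5]
grip_width: 0.0108
```

carry_out(
  plan=[
    [0,0,0,0,0],
    [0.045,0,0,0,0],
    [0.045,0,0,0,0],
    [0.045,0,0,0,0],
    [0.045,0,-0.01,0,0],
    [0.045,0,-0.03,0,0],
    [0.045,0,-0.04,0,0],
    [0.045,0,-0.04,0,0],
    [0.085,0,-0.04,0,0],
    [0.085,0,-0.04,0,0],
    [0.085,0,-0.02,0,0],
    [0.085,0,0,0,0],
  ],
)

```text
clock: 12.0
tool_pos: [0.387, -0.0987, 0.2534]
ee_rot: [-0.519, 0.47, -0.476, 0.532]
force: [-0.5, -0.4, -1.3]
grip_width: 0.0851
```

```bash
python3 -c "
from h import *
go(.42,-.0985,.22);print(st()[2].round(3)); snap('top','pics/top1'); snap('wrist','pics/w3',scale=1.5)
d=np.load('pics/top1.npz'); f=d['frame'][:,:,::-1][100:300,130:400]
cv2.imwrite('pics/top1c.png',cv2.convertScaleAbs(cv2.resize(f,None,fx=2.95,fy=2.95,interpolation=cv2.INTER_CUBIC),alpha=1.6))"
```

```text
t 12.0 pos [ 0.387  -0.0987  0.2534] yaw -0.019 q [-0.58 -0.05  1.86  0.05  1.24  0.99] w 0.0851 F [-0.5 -0.4 -1.3]
 shift now-axes [-0.001   0.0366  0.0293] twist -0.019 shift after twist [-0.0002  0.0334  0.033 ]
[[-0.019  0.105  0.994]
 [-1.    -0.007 -0.018]
 [ 0.005 -0.994  0.105]]
```

View pics/top1c.png

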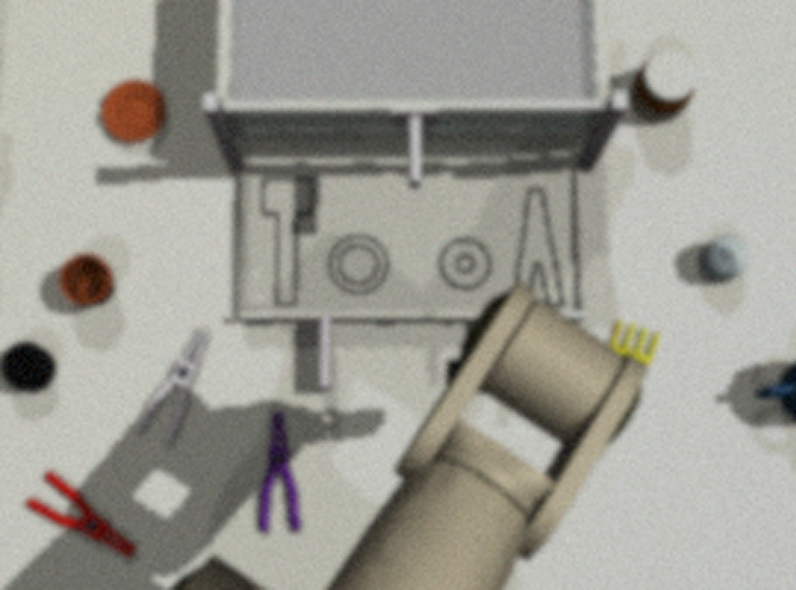

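```bash
cat >> h.py <<'E'
def go(x,y,z,yaw=0.):
    """target of the GRASP point (19 mm behind TCP); yaw 0: tool z=+X world (mod half turn)"""
    s,p,R=st(); g=p-.019*R[:,1]; cur=np.arctan2(R[1,2],R[0,2]); t=-(yaw-cur); t=(t+np.pi/2)%np.pi-np.pi/2
    R2=R@Ro.from_euler('y',t).as_matrix(); d=np.array([x,y,z])-g
    print('t',round(s['clock'],1),'grasp',g.round(4),'ytool',R[:,1].round(3),'yaw',round(cur,3),'q',np.round(s['qpos'],2),'w',round(s['grip_width'],4),'F',np.round(s['force'],1))
    print(' twist',round(t,3),'shift after twist',(R2.T@d).round(4),'shift now-axes',(R.T@d).round(4))
E
python3 - <<'E'
from h import *
P=lambda n,x,y,z: print(n,pix('pics/top1',130+x/2.95,100+y/2.95,z).round(4))
P('pot spot',358,264,.014);P('cl spot',465,263,.014)
P('rk end',286,303,.014);P('rk head',285,180,.014);P('pl apex',538,189,.014)
P('pull L tip',326,386,.049);P('panelL',230,318,.034);P('panelR',580,318,.034)
P('pot',86,280,.055);P('cloche',720,260,.05)
P('pl pivot',183,373,.014);P('jaw',202,332,.008);P('h1',145,430,.008);P('h2',176,440,.008)
P('tines',635,345,.008);P('mug',800,368,.085);P('spool',27,367,.038)
E
```

```text
pot spot [0.5454 0.0628 0.014 ]
cl spot [ 0.5459 -0.0634  0.014 ]
rk end [0.4991 0.1473 0.014 ]
rk head [0.6483 0.1498 0.014 ]
pl apex [ 0.6355 -0.1519  0.014 ]
pull L tip [0.3973 0.0985 0.049 ]
panelL [0.4783 0.2103 0.034 ]
panelR [ 0.4762 -0.1937  0.034 ]
pot [0.5198 0.3736 0.055 ]
cloche [ 0.5404 -0.3546  0.05  ]
pl pivot [0.4172 0.2661 0.014 ]
jaw [0.4662 0.2459 0.008 ]
h1 [0.352  0.3094 0.008 ]
h2 [0.3403 0.2732 0.008 ]
tines [ 0.4482 -0.2608  0.008 ]
mug [ 0.4106 -0.4272  0.085 ]
spool [0.4221 0.4412 0.038 ]
```

View pics/w3.png

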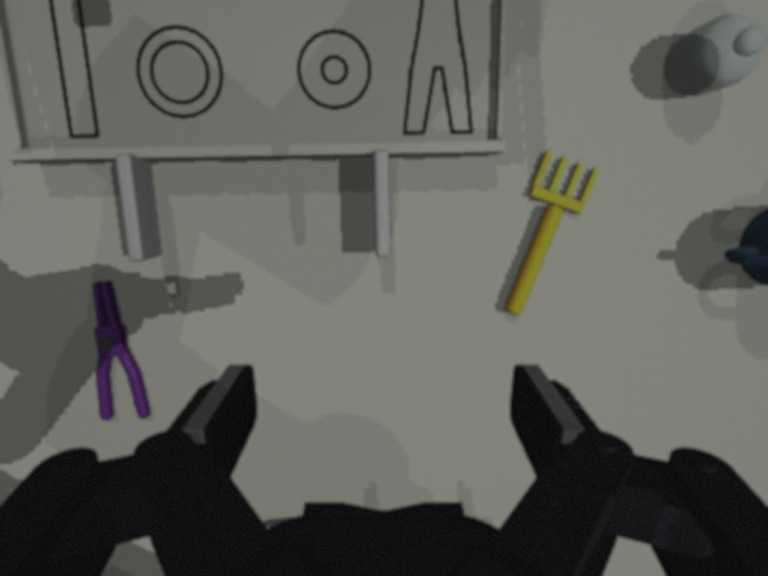

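The wrist view shows the rake from tail (515,310) to head crossbar (557,198), and tine tips near (572,160). Cloche base is near (695,62). Outlines: pot circles (179,71), cloche circles (334,69), rake handle end (83,135), pliers handle ends (414,132)/(461,131).

Run:
```python
from h import *
P=lambda n,u,v,z: (print(n,pix('pics/w3',u/1.5,v/1.5,z).round(4)),pix('pics/w3',u/1.5,v/1.5,z))[1]
P('pot spot',179,71,.014);P('cl spot',334,69,.014);P('rk end',83,135,.014);P('pl1',414,132,.014);P('pl2',461,131,.014)
a=P('rake tail',515,310,.012);b=P('bar',557,198,.006);P('tips',572,162,.006);P('pullR tip',382,253,.049)
d=b-a; yaw=np.arctan2(d[1],d[0]); print('rake yaw',yaw, 'mid',a[:2]+.074*np.array([np.cos(yaw),np.sin(yaw)]))
j=np.array([.4662,.2459]); h=(np.array([.352,.3094])+[.3403,.2732])/2; d=j-h; print('pliers yaw',np.arctan2(d[1],d[0]),np.linalg.norm(d))
yaw=np.arctan2(*(b-a)[[1,0]])
go(.40,-.24,.15,yaw)
```

```text
pot spot [0.5512 0.066  0.014 ]
cl spot [ 0.5505 -0.061   0.014 ]
rk end [0.5028 0.1521 0.014 ]
pl1 [ 0.5    -0.1263  0.014 ]
pl2 [ 0.5001 -0.1659  0.014 ]
rake tail [ 0.3428 -0.2184  0.012 ]
bar [ 0.443  -0.2533  0.006 ]
tips [ 0.4736 -0.2646  0.006 ]
pullR tip [ 0.4026 -0.0973  0.049 ]
rake yaw -0.33540462861758197 mid [ 0.412691   -0.24276668]
pliers yaw -0.3615519871913667 0.1283478184465946
t 12.1 grasp [ 0.3846 -0.0981  0.2694] ytool [ 0.1   -0.005 -0.995] yaw -0.019 q [-0.58 -0.05  1.87  0.05  1.24  0.99] w 0.0849 F [-0.   1.6  0.4]
 twist 0.317 shift after twist [0.1324 0.121  0.0497] shift now-axes [0.1413 0.121  0.006 ]
```

carry_out(
  plan=[
    [0.05,0,0,0,0.1],
    [0.05,0,0,0,0.11],
    [0.05,0,0,0,0.107],
    [0.05,0.02,0.02,0.01,0],
    [0.05,0.03,0.03,0.012,0],
    [0.05,0.03,0.03,0.012,0],
    [0.05,0.03,0.025,0.012,0],
    [0.05,0.01,0.01,0.004,0],
    [0.05,0,0,0,0],
    [0.05,0,0,0,0],
  ],
)

```text
clock: 13.1
tool_pos: [0.3975, -0.2274, 0.1192]
ee_rot: [-0.431, 0.378, -0.566, 0.592]
force: [-0.0, -0.9, 0.5]
grip_width: 0.0501
```

```bash
python3 -c "
from h import *
go(.4127,-.2428,.09,-.335);snap('wrist','pics/w4',scale=1.5)"
```

```text
t 13.1 grasp [ 0.396  -0.2277  0.1381] ytool [ 0.082  0.012 -0.997] yaw -0.352 q [-0.82  0.27  1.89  0.08  0.94  1.06] w 0.0501 F [-0.  -0.9  0.5]
 twist -0.017 shift after twist [0.0107 0.0491 0.0172] shift now-axes [0.0104 0.0491 0.0174]
```

View pics/w4.png

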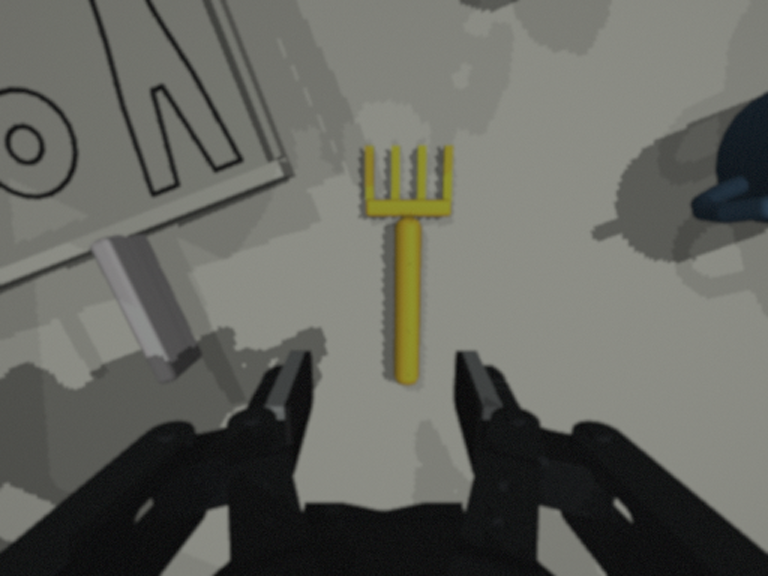

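The rake is straight ahead: tail end (407,383), crossbar (409,208), tines (409,148).

Run:
```python
from h import *
a=pix('pics/w4',407/1.5,383/1.5,.008);b=pix('pics/w4',409/1.5,208/1.5,.006);c=pix('pics/w4',409/1.5,147/1.5,.006)
d=c-a; yaw=np.arctan2(d[1],d[0]); print(a,b,c,yaw,np.linalg.norm(d)); m=a+.074*d/np.linalg.norm(d); print(m)
go(m[0],m[1],.07,yaw)
for u,v in ((165,188),(228,166)): print(pix('pics/w4',u/1.5,v/1.5,.014))
print(pix('pics/w4',24/1.5,145/1.5,.014))
```

```text
[ 0.3377624  -0.21570021  0.008     ] [ 0.44150358 -0.25329321  0.006     ] [ 0.47383327 -0.26457518  0.006     ] -0.344836218904582 0.1445961415934595
[ 0.40739942 -0.24071296  0.00697646]
t 13.2 grasp [ 0.396  -0.2275  0.1383] ytool [ 0.082  0.012 -0.997] yaw -0.352 q [-0.82  0.27  1.89  0.08  0.94  1.06] w 0.0503 F [-0.4 -0.3 -0.3]
 twist -0.007 shift after twist [0.0113 0.0689 0.0101] shift now-axes [0.0112 0.0689 0.0102]
[ 0.50039153 -0.12523315  0.014     ]
[ 0.49890205 -0.16489579  0.014     ]
[ 0.54995908 -0.05896482  0.014     ]
```

carry_out(
  plan=[
    [0.04,0.005,0.015,0.004,-0.007],
    [0.04,0.006,0.025,0.003,0],
    [0.04,0,0.025,0,0],
    [0.04,0,0.02,0,0],
    [0.04,0,0.01,0,0],
    [0.04,0,0,0,0],
    [0.04,0,0,0,0],
  ],
)

```text
clock: 13.85
tool_pos: [0.4113, -0.236, 0.0273]
ee_rot: [-0.436, 0.382, -0.56, 0.592]
force: [-0.2, 0.4, 0.3]
grip_width: 0.0402
```

```bash
python3 -c "
from h import *
go(.4074,-.2407,.023,-.345)"
```

```text
t 13.8 grasp [ 0.4096 -0.2362  0.0462] ytool [ 0.089  0.006 -0.996] yaw -0.338 q [-0.81  0.46  1.92  0.1   0.71  1.02] w 0.0402 F [-0.2  0.4  0.3]
 twist 0.007 shift after twist [ 0.0058  0.0229 -0.0024] shift now-axes [ 0.0058  0.0229 -0.0025]
```

carry_out(
  plan=[
    [0.04,0.005,0.004,-0.002,0.007],
    [0.04,0.001,0.01,0,0],
    [0.04,0,0.007,0,0],
    [0.04,0,0,0,0],
    [0.04,0,0,0,0],
    [0,0,0,0,0],
    [0,0,0,0,0],
    [0,0,0,0,0],
    [0,0,0,0,0],
    [0,0,0,0,0],
  ],
  force=40,
)

```text
clock: 14.85
tool_pos: [0.4101, -0.2423, 0.007]
ee_rot: [-0.434, 0.38, -0.56, 0.596]
force: [0.8, 0.3, -0.6]
grip_width: 0.0148
```

```bash
python3 -c "
from h import *
go(.40,-.14,.12,0)"
```

```text
t 14.8 grasp [ 0.4084 -0.2423  0.0259] ytool [ 0.092  0.003 -0.996] yaw -0.345 q [-0.82  0.5   1.93  0.11  0.66  1.01] w 0.0148 F [ 0.8  0.3 -0.6]
 twist -0.345 shift after twist [-0.1026 -0.0942  0.0005] shift now-axes [-0.0967 -0.0942 -0.0343]
```

carry_out(
  plan=[
    [0,0,-0.015,0,0],
    [0,0,-0.03,0,0],
    [0,0,-0.03,0,0],
    [0,0,-0.025,0,-0.05],
    [0,0,0,0,-0.1],
    [0,0,0,0,-0.1],
    [0,0,0,0,-0.095],
    [0,-0.02,0,0,0],
    [0,-0.035,0,0,0],
    [0,-0.04,0,0,0],
    [0,-0.04,0,0,0],
    [0,-0.04,0,0.005,0],
    [0,-0.04,0,0.01,0],
    [0,-0.04,0,0.015,0],
    [0,-0.04,0,0.015,0],
    [0,-0.04,0,0.015,0],
    [0,-0.02,0,0.015,0],
    [0,-0.01,0,0.01,0],
    [0,0,0,0,0],
    [0,0,0,0,0],
  ],
)

```text
clock: 16.85
tool_pos: [0.4807, 0.1382, 0.119]
ee_rot: [0.527, -0.479, 0.472, -0.519]
force: [0.2, 0.1, -0.5]
grip_width: 0.0151
```

```bash
python3 -c "
from h import *
go(.575,.15,.1,0);snap('wrist','pics/w5',scale=1.5)"
```

```text
t 16.9 grasp [0.4789 0.1382 0.138 ] ytool [ 0.094  0.001 -0.996] yaw 0.014 q [ 0.05  0.34  1.79 -0.    0.92  1.61] w 0.0151 F [ 0.2  0.1 -0.5]
 twist 0.014 shift after twist [-0.0118  0.0468  0.0921] shift now-axes [-0.0105  0.0468  0.0923]
```

View pics/w5.png

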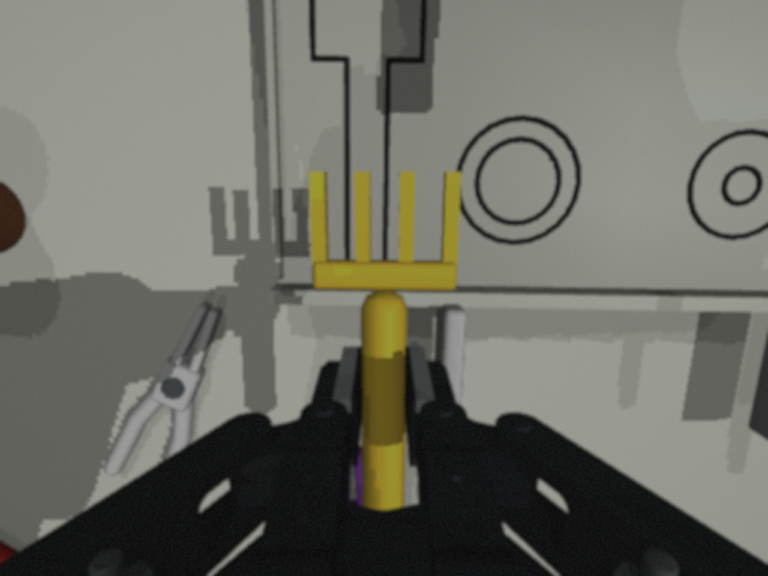

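The held rake points along the drawn outline, with its shoulder at (368,59) and handle edges at (348,250)/(387,250). Pot circles are centred on (519,180), cloche circles on (742,185). Pliers: pivot (176,387), jaw tip (211,305), handle ends (113,468)/(178,450).

Run:
```python
from h import *
P=lambda n,u,v,z: (print(n,pix('pics/w5',u/1.5,v/1.5,z).round(4)),pix('pics/w5',u/1.5,v/1.5,z))[1]
P('shoulder',368,59,.014);P('neck line',367.5,250,.014);P('pot',519,180,.014);P('cl',742,185,.014)
p=P('pivot',174,387,.014);j=P('jaw',211,306,.008);P('h1',113,468,.008)
print('pliers yaw',np.arctan2(*(j-p)[[1,0]]))
s,pp,R=st(); print('held rake bar',tri(('pics/w5',0,0),('pics/w5',1,1)) is not None, 'tool x',R[:,0].round(3))
```

```text
shoulder [0.6126 0.1496 0.014 ]
neck line [0.5098 0.1492 0.014 ]
pot [0.5508 0.0639 0.014 ]
cl [ 0.5499 -0.0626  0.014 ]
pivot [0.4221 0.2693 0.014 ]
jaw [0.4731 0.2451 0.008 ]
h1 [0.3606 0.3179 0.008 ]
pliers yaw -0.44300132450756147
held rake bar True tool x [ 0.014 -1.     0.   ]
```

carry_out(
  plan=[
    [0,-0.004,0,0.015,0.014],
    [0,-0.007,0,0.025,0],
    [0,0,0.01,0.025,0],
    [0,0,0.02,0.02,0],
    [0,0,0.02,0.01,0],
    [0,0,0.01,0,0],
    [0,0,0,0,0],
    [0,0,0,0,0],
  ],
)

```text
clock: 17.7
tool_pos: [0.5812, 0.1424, 0.0674]
ee_rot: [-0.52, 0.474, -0.479, 0.525]
force: [0.0, 0.7, 0.4]
grip_width: 0.0145
```

```bash
python3 -c "
from h import *
go(.5795,.1495,.042,0)"
```

```text
t 17.7 grasp [0.5794 0.1424 0.0863] ytool [ 0.092 -0.    -0.996] yaw -0.009 q [ 0.05  0.6   1.53 -0.01  0.92  1.63] w 0.0145 F [0.  0.7 0.4]
 twist -0.009 shift after twist [-0.0071  0.0441 -0.004 ] shift now-axes [-0.007   0.0441 -0.0041]
```

carry_out(
  plan=[
    [0,-0.006,0,-0.001,-0.009],
    [0,-0.001,0.01,-0.001,0],
    [0,0,0.015,-0.001,0],
    [0,0,0.01,0,0],
    [0,0,0,0,0],
    [0,0,0,0,0],
  ],
)

```text
clock: 18.3
tool_pos: [0.581, 0.1508, 0.0334]
ee_rot: [0.524, -0.476, 0.475, -0.523]
force: [0.1, 0.1, -1.4]
grip_width: 0.0145
```

```bash
python3 -c "
from h import *
go(.5795,.1495,.041,0)"
```

```text
t 18.3 grasp [0.5792 0.1508 0.0523] ytool [ 0.096 -0.    -0.995] yaw 0.002 q [ 0.06  0.65  1.55 -0.01  0.85  1.64] w 0.0145 F [ 0.1  0.1 -1.4]
 twist 0.002 shift after twist [ 0.0013  0.0113 -0.0008] shift now-axes [ 0.0013  0.0113 -0.0008]
```

carry_out(
  plan=[
    [0,0.001,0.006,0,0.002],
    [0,0,0.004,0,0],
    [0,0,0,0,0],
    [0,0,0,0,0],
    [0.035,0,0,0,0],
    [0.035,0,0,0,0],
    [0.035,0,0,0,0],
    [0.035,0,-0.01,0,0],
    [0.035,0,-0.025,0,0],
    [0.035,0,-0.03,-0.01,0],
    [0.035,0,-0.03,-0.02,0],
    [0.05,0,0,-0.03,0],
    [0.05,0,0,-0.03,0],
    [0.05,0,0,-0.02,0],
    [0.05,0,0,0,0],
    [0.05,0,0,0,0],
  ],
)

```text
clock: 19.9
tool_pos: [0.4617, 0.1498, 0.1178]
ee_rot: [0.526, -0.472, 0.472, -0.526]
force: [1.2, -0.4, -0.7]
grip_width: 0.0501
```

```bash
python3 -c "
from h import *
go(.42,.268,.1,-.4);snap('wrist','pics/w6',scale=1.5)"
```

```text
t 19.9 grasp [0.4596 0.1498 0.1367] ytool [ 0.108  0.001 -0.994] yaw -0.001 q [ 0.08  0.3   1.84 -0.01  0.89  1.65] w 0.0501 F [ 1.2 -0.4 -0.7]
 twist 0.399 shift after twist [-0.092   0.0323 -0.0859] shift now-axes [-0.1182  0.0323 -0.0434]
```

View pics/w6.png

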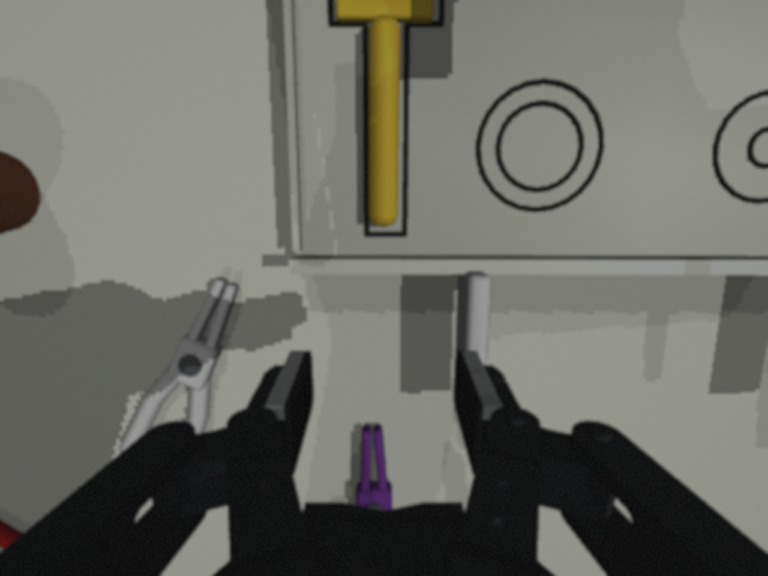

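The rake lies within its outline. Pliers pivot is at (190,364), jaw tips at (227,288).

Run:
```python
from h import *
p=pix('pics/w6',190/1.5,363/1.5,.014);j=pix('pics/w6',227/1.5,286/1.5,.01)
print(p,j,np.linalg.norm(j-p)); yaw=np.arctan2(*(j-p)[[1,0]]);print(yaw)
for n,u,v in (('h1',123,445),('h2',198,430)): print(pix('pics/w6',u/1.5,v/1.5,.008))
go(p[0],p[1],.09,yaw)
P=lambda n,u,v,z: print(n,pix('pics/w6',u/1.5,v/1.5,z).round(4))
P('pot spot',540,145,.014);P('rake tail',382,224,.012);P('outl end',386,234,.014);P('shoulder',386,24,.014);P('rake neck',386,20,.016)
```

```text
[0.42312504 0.26969575 0.014     ] [0.4704241  0.24514366 0.01      ] 0.0534416203671251
-0.4787963730239343
[0.36431216 0.32100604 0.008     ]
[0.37498113 0.27121478 0.008     ]
t 19.9 grasp [0.4597 0.1498 0.1365] ytool [ 0.108  0.001 -0.994] yaw -0.001 q [ 0.08  0.3   1.84 -0.01  0.89  1.65] w 0.0495 F [ 0.9 -0.2  0.3]
 twist 0.478 shift after twist [-0.0873  0.0424 -0.0919] shift now-axes [-0.1198  0.0424 -0.0414]
pot spot [0.5511 0.0642 0.014 ]
rake tail [0.5075 0.152  0.012 ]
outl end [0.5018 0.1497 0.014 ]
shoulder [0.6125 0.1498 0.014 ]
rake neck [0.6137 0.1498 0.016 ]
```

carry_out(
  plan=[
    [0.05,0,0,0,0.1],
    [0.06,0,0,0,0.12],
    [0.06,0,0,0,0.12],
    [0.06,-0.01,0,-0.01,0.08],
    [0.06,-0.03,0,-0.03,0],
    [0.06,-0.03,0,-0.03,0],
    [0.06,-0.02,0,-0.03,0],
    [0.06,-0.01,0,-0.012,0],
    [0.06,0,0,0,0],
    [0.06,0,0,0,0],
  ],
)

```text
clock: 20.95
tool_pos: [0.4114, 0.2925, 0.1125]
ee_rot: [-0.412, 0.342, -0.575, 0.618]
force: [-0.2, 0.0, -0.5]
grip_width: 0.0602
```

```bash
python3 -c "
from h import *
go(.4231,.2697,.09,-.42);snap('wrist','pics/w7',scale=1.5)"
```

```text
t 20.9 grasp [0.4092 0.2925 0.1313] ytool [ 0.115  0.001 -0.993] yaw -0.446 q [ 0.41  0.35  1.78 -0.06  0.9   2.46] w 0.0602 F [-0.2  0.  -0.5]
 twist -0.026 shift after twist [0.0172 0.0426 0.0175] shift now-axes [0.0168 0.0426 0.0179]
```

View pics/w7.png

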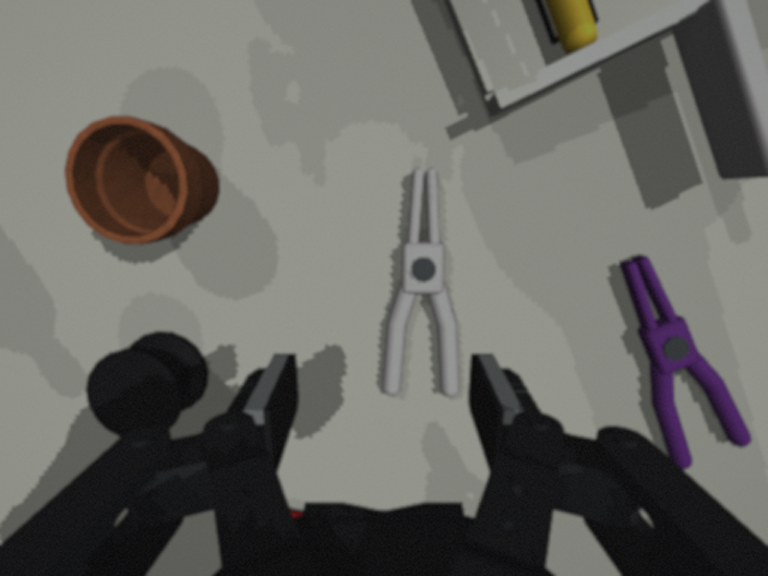

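Pliers: pivot (423,268), jaw tips (426,172), handle ends (392,388)/(451,390). Pot rim centre is at (127,180); the purple look-alike at (675,350) is left alone.

Run:
```python
from h import *
P=lambda u,v,z: pix('pics/w7',u/1.5,v/1.5,z)
p=P(423,268,.014);j=P(426,171,.01);h=P(421.5,389,.008); print(p,j,h, np.linalg.norm(j-h)); yaw=np.arctan2(*(j-h)[[1,0]]);print(yaw)
m=h+.081*(j-h)/np.linalg.norm(j-h); print('mid',m, 'pot',P(127,180,.055))
go(p[0],p[1],.05,yaw); go(p[0],p[1],.023,yaw)
```

```text
[0.42264581 0.26907751 0.014     ] [0.47108308 0.24528905 0.01      ] [0.35283557 0.30125853 0.008     ] 0.1308398175176351
-0.44208058390865623
mid [0.42603996 0.26660908 0.00923816] pot [0.5267436  0.37761681 0.055     ]
t 21.0 grasp [0.4093 0.2922 0.1314] ytool [ 0.115  0.001 -0.993] yaw -0.447 q [ 0.41  0.35  1.78 -0.06  0.9   2.46] w 0.06 F [-0.4  0.2  0.8]
 twist -0.005 shift after twist [0.0194 0.0823 0.0134] shift now-axes [0.0194 0.0823 0.0135]
t 21.0 grasp [0.4093 0.2922 0.1314] ytool [ 0.115  0.001 -0.993] yaw -0.447 q [ 0.41  0.35  1.78 -0.06  0.9   2.46] w 0.06 F [-0.4  0.2  0.8]
 twist -0.005 shift after twist [0.0208 0.1092 0.0106] shift now-axes [0.0207 0.1092 0.0107]
```

carry_out(
  plan=[
    [0.05,0.01,0.01,0.006,0],
    [0.05,0.01,0.02,0.006,0],
    [0.05,0,0.025,0.001,0],
    [0.05,0,0.02,0,0],
    [0.05,0,0.01,0,0],
    [0.05,0,0,0,0],
    [0.05,0,0,0,0],
  ],
)

```text
clock: 21.7
tool_pos: [0.4314, 0.2627, 0.0276]
ee_rot: [-0.41, 0.338, -0.576, 0.621]
force: [-0.7, -0.5, -0.1]
grip_width: 0.0502
```

```bash
python3 -c "
from h import *
go(.424,.268,.023,-.442)"
```

```text
t 21.7 grasp [0.4291 0.2627 0.0465] ytool [ 0.12   0.002 -0.993] yaw -0.457 q [ 0.33  0.49  1.85 -0.06  0.68  2.4 ] w 0.0502 F [-0.7 -0.5 -0.1]
 twist -0.015 shift after twist [-0.0014  0.0227 -0.0094] shift now-axes [-0.0013  0.0227 -0.0094]
```

carry_out(
  plan=[
    [0.05,-0.001,0.002,-0.007,-0.015],
    [0.05,0,0.01,-0.001,0],
    [0.05,0,0.008,0,0],
    [0.05,0,0.001,0,0],
    [0.05,0,0,0,0],
    [0,0,0,0,0],
    [0,0,0,0,0],
    [0,0,0,0,0],
    [0,0,0,0,0],
    [0,0,0,0,0],
  ],
  force=50,
)

```text
clock: 22.7
tool_pos: [0.4278, 0.2682, 0.0067]
ee_rot: [-0.417, 0.341, -0.573, 0.618]
force: [0.3, -0.9, -1.6]
grip_width: 0.0224
```

```bash
python3 -c "
from h import *
go(.48,-.15,.14,0)"
```

```text
t 22.7 grasp [0.4255 0.2681 0.0255] ytool [ 0.124  0.003 -0.992] yaw -0.44 q [ 0.35  0.53  1.86 -0.07  0.63  2.41] w 0.0224 F [ 0.3 -0.9 -1.6]
 twist -0.44 shift after twist [ 0.418  -0.108   0.0671] shift now-axes [ 0.3497 -0.108   0.2387]
```

carry_out(
  plan=[
    [0,0,-0.015,0,0],
    [0,0,-0.03,0,0],
    [0,0,-0.03,0,0],
    [0,0,-0.025,0,-0.08],
    [0,0,0,0,-0.12],
    [0,0,0,0,-0.12],
    [0,0,0,0,-0.11],
    [0,0.02,0,0.005,0],
    [0,0.035,0,0.005,0],
    [0,0.04,0,0.005,0],
    [0,0.04,0,0.005,0],
    [0,0.04,0,0.005,0],
    [0,0.04,0,0.005,0],
    [0,0.04,0,0.005,0],
    [0,0.04,0,0.005,0],
    [0,0.04,0,0.005,0],
    [0,0.03,0,0.005,0],
    [0,0.02,0,0.01,0],
    [0,0.01,0,0.005,0],
    [0,0,0,0,0],
  ],
)

```text
clock: 24.7
tool_pos: [0.4845, -0.1423, 0.1168]
ee_rot: [0.534, -0.471, 0.465, -0.526]
force: [0.5, 0.2, -1.9]
grip_width: 0.0221
```

```bash
python3 -c "
from h import *
go(.58,-.148,.09,0);snap('wrist','pics/w8',scale=1.5)"
```

```text
t 24.7 grasp [ 0.4822 -0.1423  0.1357] ytool [ 0.124  0.003 -0.992] yaw 0.013 q [-0.55  0.34  1.8   0.09  0.9   0.95] w 0.0221 F [ 0.5  0.2 -1.9]
 twist 0.013 shift after twist [0.0058 0.0575 0.0914] shift now-axes [0.007  0.0575 0.0913]
```

View pics/w8.png

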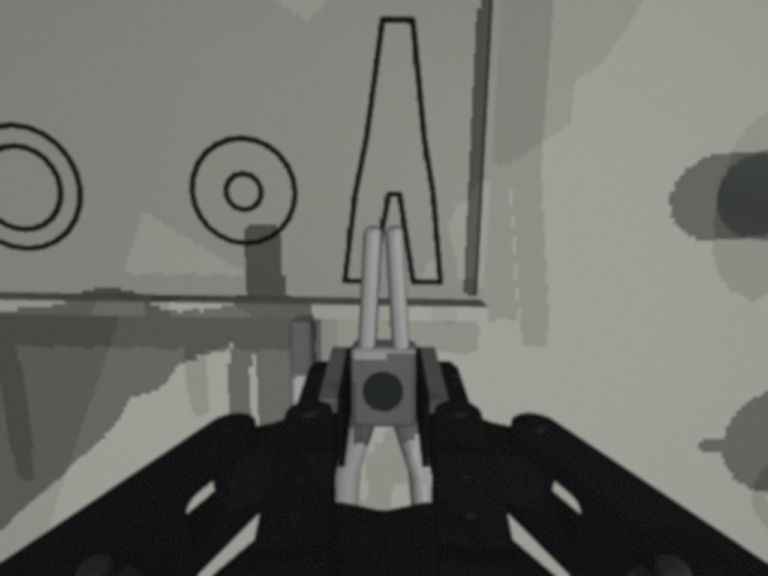

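The outline runs from apex (397,19) to ends (345–440,281). The held pliers are aligned with the tool. Cloche circles are at (243,191).

Run:
```python
from h import *
P=lambda u,v,z: pix('pics/w8',u/1.5,v/1.5,z)
a=P(397,18.5,.014);b=P(392.5,281.5,.014);print(a,b,a-b,'cl',P(243,191,.014),'pot',P(18,187,.014))
L=np.linalg.norm(a-b);m=b+(a-b)*(81+(L*1e3-137)/2)/1e3/L;print(m)
go(m[0],m[1],.07,np.arctan2(*(a-b)[[1,0]]))
```

```text
[ 0.64030921 -0.14593745  0.014     ] [ 0.49864059 -0.14599627  0.014     ] [1.41668624e-01 5.88213597e-05 0.00000000e+00] cl [ 0.54959126 -0.0603013   0.014     ] pot [0.55011272 0.06710799 0.014     ]
[ 0.5819749  -0.14596167  0.014     ]
t 24.8 grasp [ 0.4818 -0.1415  0.1356] ytool [ 0.123  0.003 -0.992] yaw 0.014 q [-0.55  0.34  1.8   0.09  0.9   0.96] w 0.0225 F [ 0.4  0.8 -2.4]
 twist 0.013 shift after twist [0.0047 0.0774 0.0913] shift now-axes [0.006  0.0774 0.0912]
```

carry_out(
  plan=[
    [0,0.004,0,0.015,0.013],
    [0,0.003,0,0.025,0],
    [0,0,0.01,0.025,0],
    [0,0,0.02,0.02,0],
    [0,0,0.02,0.005,0],
    [0,0,0.01,0,0],
    [0,0,0,0,0],
    [0,0,0,0,0],
  ],
)

```text
clock: 25.55
tool_pos: [0.5812, -0.1368, 0.0664]
ee_rot: [0.533, -0.47, 0.469, -0.525]
force: [0.4, -0.5, -1.5]
grip_width: 0.0221
```

```bash
python3 -c "
from h import *
go(.582,-.148,.0395,0)"
```

```text
t 25.6 grasp [ 0.579  -0.137   0.0853] ytool [ 0.119  0.007 -0.993] yaw 0.009 q [-0.45  0.59  1.56  0.08  0.9   1.06] w 0.0221 F [ 0.4 -0.5 -1.5]
 twist 0.009 shift after twist [ 0.0114  0.0457 -0.0024] shift now-axes [ 0.0113  0.0457 -0.0025]
```

carry_out(
  plan=[
    [0,0.006,0,-0.001,0.009],
    [0,0.004,0.005,0,0],
    [0,0.001,0.012,0,0],
    [0,0,0.01,0,0],
    [0,0,0.004,0,0],
    [0,0,0,0,0],
    [0,0,0,0,0],
  ],
)

```text
clock: 26.25
tool_pos: [0.5838, -0.1491, 0.0347]
ee_rot: [0.531, -0.467, 0.471, -0.528]
force: [0.6, -0.0, -0.6]
grip_width: 0.022
```

```bash
python3 -c "
from h import *
go(.582,-.148,.0395,0)"
```

```text
t 26.2 grasp [ 0.5815 -0.1492  0.0535] ytool [ 0.121  0.006 -0.993] yaw -0.002 q [-0.47  0.64  1.56  0.08  0.84  1.05] w 0.022 F [ 0.6 -0.  -0.6]
 twist -0.002 shift after twist [-0.0012  0.014  -0.0012] shift now-axes [-0.0012  0.014  -0.0012]
```

carry_out(
  plan=[
    [0,-0.001,0.006,-0.001,0],
    [0,0,0.006,0,0],
    [0,0,0.001,0,0],
    [0,0,0,0,0],
    [0,0,0,0,0],
    [0.04,0,0,0,0],
    [0.04,0,0,0,0],
    [0.04,0,0,0,0],
    [0.04,0,-0.01,0,0],
    [0.04,0,-0.025,0,0],
    [0.04,0,-0.03,-0.01,0],
    [0.04,0,-0.03,-0.02,0],
    [0.08,0.01,-0.01,-0.03,0],
    [0.08,0.03,0,-0.03,0],
    [0.08,0.03,0,-0.02,0],
    [0.08,0.03,0,0,0],
    [0.08,0.02,0,0,0],
    [0.08,0.01,0,0,0],
    [0.08,0,0,0,0],
    [0.08,0,0,0,0],
  ],
)

```text
clock: 28.25
tool_pos: [0.4594, -0.2826, 0.1248]
ee_rot: [-0.532, 0.467, -0.465, 0.532]
force: [-0.2, 0.7, -0.2]
grip_width: 0.0797
```

```bash
python3 -c "
from h import *
go(.545,-.36,.13,0);snap('wrist','pics/w9',scale=1.5)"
```

```text
t 28.2 grasp [ 0.4569 -0.2825  0.1436] ytool [ 0.132 -0.002 -0.991] yaw 0.002 q [-0.81  0.4   1.68  0.12  0.97  0.69] w 0.0797 F [-0.2  0.7 -0.2]
 twist 0.002 shift after twist [0.0774 0.0253 0.0855] shift now-axes [0.0776 0.0253 0.0854]
```

View pics/w9.png

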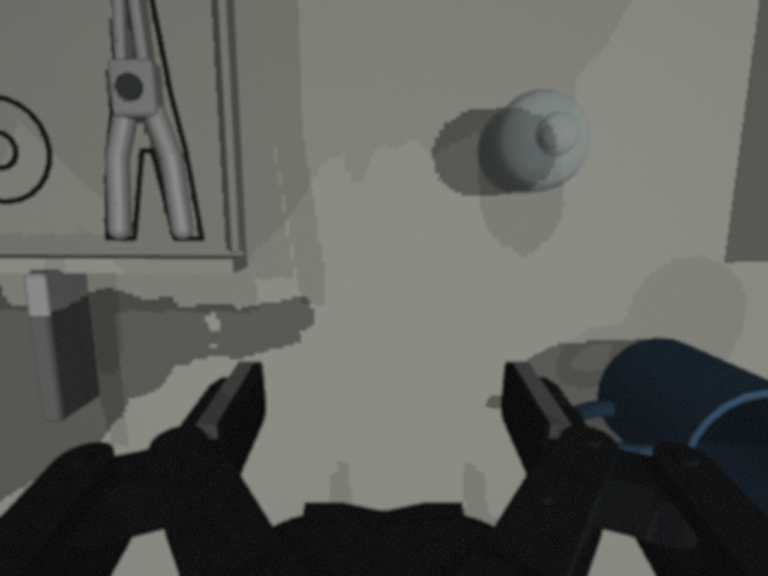

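The pliers lie in their outline, pivot (130,85). Cloche knob is at (559,133), with the body spanning columns 478–590.

Run:
```python
from h import *
P=lambda u,v,z: pix('pics/w9',u/1.5,v/1.5,z)
print('knob',P(559,133,.06),'body-left base',P(478,142,.003),'right side',P(590,140,.045),'pivot',P(130,87,.028))
for x,y in ((.545,-.36),(.548,-.358),(.543,-.362)):
    print([ (1.5*proj('pics/w9',(x,y,z))).round(0) for z in (.06,.036,0)])
```

```text
knob [ 0.55198747 -0.36437941  0.06      ] body-left base [ 0.55600846 -0.33809517  0.003     ] right side [ 0.55105697 -0.38615366  0.045     ] pivot [ 0.58023889 -0.14612639  0.028     ]
[array([549., 148.]), array([532., 154.]), array([512., 162.])]
[array([545., 142.]), array([528., 149.]), array([509., 156.])]
[array([553., 153.]), array([535., 158.]), array([515., 165.])]
```

carry_out(
  plan=[
    [0.082,0.015,0,0.015,0.002],
    [0.082,0.025,0,0.025,0],
    [0.082,0.025,0,0.025,0],
    [0.082,0.015,0,0.012,0],
    [0.082,0.005,0,0,0],
    [0.082,0,0,0,0],
    [0.082,0,0,0,0],
  ],
)

```text
clock: 29.0
tool_pos: [0.5395, -0.3614, 0.1349]
ee_rot: [0.534, -0.468, 0.465, -0.529]
force: [-0.3, -0.3, 0.1]
grip_width: 0.0822
```

```bash
python3 -c "
from h import *
go(.55,-.365,.028,0)"
```

```text
t 29.0 grasp [ 0.5371 -0.3615  0.1538] ytool [ 0.129  0.003 -0.992] yaw 0.008 q [-0.81  0.61  1.31  0.11  1.14  0.71] w 0.0822 F [-0.3 -0.3  0.1]
 twist 0.008 shift after twist [ 0.0039  0.1264 -0.0035] shift now-axes [ 0.0038  0.1264 -0.0035]
```

carry_out(
  plan=[
    [0.083,0.004,0,-0.003,0.008],
    [0.083,0,0.01,0,0],
    [0.083,0,0.02,0,0],
    [0.083,0,0.02,0,0],
    [0.083,0,0.01,0,0],
    [0.083,0,0,0,0],
    [0.083,0,0,0,0],
  ],
)

```text
clock: 29.7
tool_pos: [0.5427, -0.363, 0.0722]
ee_rot: [0.532, -0.466, 0.468, -0.53]
force: [-0.7, -0.4, 0.4]
grip_width: 0.0829
```

```bash
python3 -c "
from h import *
go(.55,-.365,.028,0)"
```

```text
t 29.7 grasp [ 0.5403 -0.3631  0.091 ] ytool [ 0.129  0.004 -0.992] yaw -0.001 q [-0.81  0.69  1.35  0.11  1.02  0.71] w 0.0829 F [-0.7 -0.4  0.4]
 twist -0.001 shift after twist [0.0021 0.0637 0.0016] shift now-axes [0.0021 0.0637 0.0016]
```

carry_out(
  plan=[
    [0.083,0.002,0.01,0.001,0],
    [0.083,0,0.02,0,0],
    [0.083,0,0.018,0,0],
    [0.083,0,0.012,0,0],
    [0.083,0,0.002,0,0],
    [0.083,0,0,0,0],
    [0,0,0,0,0],
    [0,0,0,0,0],
    [0,0,0,0,0],
    [0,0,0,0,0],
    [0,0,0,0,0],
    [0,0,0,0,0],
  ],
  force=35,
)

```text
clock: 30.9
tool_pos: [0.5541, -0.3676, 0.0134]
ee_rot: [-0.532, 0.466, -0.464, 0.534]
force: [-0.3, 0.4, -1.2]
grip_width: 0.0509
```

```bash
python3 -c "
from h import *
go(.47,-.062,.16,0)"
```

```text
t 30.9 grasp [ 0.5515 -0.3676  0.0322] ytool [ 0.135 -0.003 -0.991] yaw -0.0 q [-0.8   0.78  1.35  0.12  0.91  0.7 ] w 0.0509 F [-0.3  0.4 -1.2]
 twist -0.0 shift after twist [-0.3051 -0.1387 -0.0635] shift now-axes [-0.3051 -0.1387 -0.0636]
```

carry_out(
  plan=[
    [0,0,-0.015,0,0],
    [0,0,-0.03,0,0],
    [0,0,-0.03,0,0],
    [0,0,-0.02,-0.01,0],
    [0,-0.01,0,-0.015,0],
    [0,-0.03,0,-0.02,0],
    [0,-0.035,0,-0.01,0],
    [0,-0.035,0,0,0],
    [0,-0.035,0,0,0],
    [0,-0.035,0,0,0],
    [0,-0.035,0,0,0],
    [0,-0.035,0,0,0],
    [0,-0.03,0,0.01,0],
    [0,-0.02,0,0.01,0],
    [0,-0.005,0,0.01,0],
    [0,0,0,0,0],
    [0,0,0,0,0],
  ],
)

```text
clock: 32.6
tool_pos: [0.5144, -0.0544, 0.1217]
ee_rot: [-0.532, 0.464, -0.458, 0.541]
force: [-0.6, 0.2, -1.0]
grip_width: 0.0507
```

```bash
python3 -c "
from h import *
go(.55,-.0635,.08,0)"
```

```text
t 32.6 grasp [ 0.5116 -0.0541  0.1404] ytool [ 0.15  -0.015 -0.989] yaw -0.002 q [-0.35  0.34  1.78  0.05  0.87  1.19] w 0.0507 F [-0.6  0.2 -1. ]
 twist -0.002 shift after twist [0.0084 0.0656 0.0289] shift now-axes [0.0084 0.0656 0.029 ]
```

carry_out(
  plan=[
    [0,0.005,0,0.01,0],
    [0,0.003,0.01,0.012,0],
    [0,0,0.02,0.006,0],
    [0,0,0.02,0,0],
    [0,0,0.01,0,0],
    [0,0,0,0,0],
    [0,0,0,0,0],
  ],
)

```text
clock: 33.3
tool_pos: [0.551, -0.0715, 0.0664]
ee_rot: [-0.529, 0.462, -0.459, 0.543]
force: [0.1, 0.0, -1.8]
grip_width: 0.0511
```

```bash
python3 -c "
from h import *
go(.55,-.0635,.047,0)"
```

```text
t 33.3 grasp [ 0.5482 -0.0711  0.0851] ytool [ 0.15  -0.018 -0.988] yaw -0.01 q [-0.36  0.49  1.72  0.05  0.78  1.19] w 0.0511 F [ 0.1  0.  -1.8]
 twist -0.01 shift after twist [-0.0083  0.0378 -0.0039] shift now-axes [-0.0083  0.0378 -0.004 ]
```

carry_out(
  plan=[
    [0,-0.006,0,-0.002,-0.01],
    [0,-0.002,0.006,-0.002,0],
    [0,0,0.01,0,0],
    [0,0,0.008,0,0],
    [0,0,0,0,0],
    [0,0,0,0,0],
  ],
)

```text
clock: 33.9
tool_pos: [0.5511, -0.0634, 0.0418]
ee_rot: [-0.532, 0.465, -0.456, 0.542]
force: [0.7, -0.3, -1.8]
grip_width: 0.0506
```

```bash
python3 -c "
from h import *
go(.55,-.0635,.047,0)"
```

```text
t 33.9 grasp [ 0.5482 -0.0631  0.0606] ytool [ 0.153 -0.019 -0.988] yaw 0.001 q [-0.34  0.53  1.74  0.05  0.72  1.19] w 0.0506 F [ 0.7 -0.3 -1.8]
 twist 0.001 shift after twist [ 0.0002  0.0137 -0.0003] shift now-axes [ 0.0002  0.0137 -0.0003]
```

carry_out(
  plan=[
    [0,0,0.006,0,0],
    [0,0,0.005,0,0],
    [0,0,0.003,0,0],
    [0,0,0,0,0],
    [0,0,0,0,0],
    [0.066,0,0,0,0],
    [0.066,0,0,0,0],
    [0.066,0,0,0,0],
    [0.066,0,-0.01,0,0],
    [0.066,0,-0.025,0,0],
    [0.066,0,-0.03,0,0],
    [0.066,0,-0.03,0,0],
    [0.066,0,-0.02,-0.01,0],
    [0.083,0,0,-0.03,0],
    [0.083,0,0,-0.03,0],
    [0.083,0,0,-0.01,0],
    [0.083,0,0,0,0],
  ],
)

```text
clock: 35.6
tool_pos: [0.4543, -0.0619, 0.1395]
ee_rot: [-0.533, 0.463, -0.452, 0.545]
force: [1.2, 0.1, -0.3]
grip_width: 0.0831
```

```bash
python3 -c "
from h import *
go(.48,.37,.16,0);snap('wrist','pics/w10',scale=1.5)"
```

```text
t 35.6 grasp [ 0.4512 -0.0615  0.1582] ytool [ 0.162 -0.023 -0.987] yaw 0.002 q [-0.42  0.19  1.93  0.06  0.86  1.12] w 0.0831 F [ 1.2  0.1 -0.3]
 twist 0.002 shift after twist [-0.4314 -0.007   0.0287] shift now-axes [-0.4314 -0.007   0.0297]
```

View pics/w10.png

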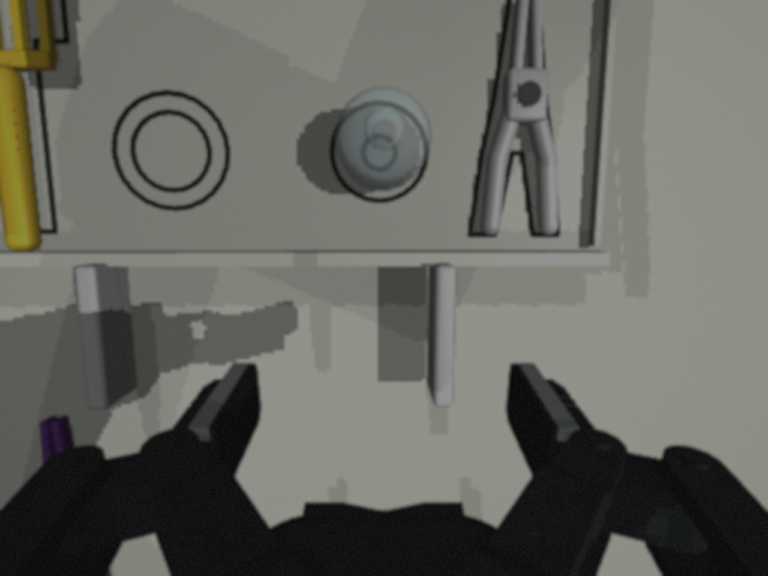

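The cloche rings show through the glass near (380,151), with the cloche about concentric. The pliers are in place: pivot (528,93), handle ends (483,230)/(546,230). The rake's tail is now at (22,245), which looks displaced, so I'll compute it.

Run:
```python
from h import *
P=lambda n,u,v,z: print(n,pix('pics/w10',u/1.5,v/1.5,z).round(4))
P('tail top',22,238,.026);P('tail bottom edge',22,248,.014);P('neck',11,62,.027);P('bar bottom mid',22,66,.018);P('bar right end',53,58,.018);P('outline end R corner',56,232,.014);P('outl shoulder R',67,42,.014);P('outline neck R',38,70,.014)
P('cl knob',382,127,.074);P('cl spot',380,151,.014);P('pot spot',171,150,.014);P('pl pivot',528,93,.028);P('plh',514,232,.022)
print('pred knob if on spot',1.5*proj('pics/w10',pix('pics/w10',380/1.5,151/1.5,.014)+[0,0,.06]))
f=np.load('pics/w10.npz')['frame'][:,:,::-1]
a=cv2.resize(f[0:175,0:135],None,fx=3,fy=3,interpolation=cv2.INTER_CUBIC);b=cv2.resize(f[40:150,190:390],None,fx=3,fy=3,interpolation=cv2.INTER_CUBIC)
```

```text
tail top [0.4979 0.1516 0.026 ]
tail bottom edge [0.4913 0.1616 0.014 ]
neck [0.5961 0.1456 0.027 ]
bar bottom mid [0.597  0.1464 0.018 ]
bar right end [0.6015 0.1282 0.018 ]
outline end R corner [0.5011 0.1398 0.014 ]
outl shoulder R [0.6118 0.1219 0.014 ]
outline neck R [0.5961 0.1403 0.014 ]
cl knob [ 0.5521 -0.0615  0.074 ]
cl spot [ 0.5502 -0.0616  0.014 ]
pot spot [0.5506 0.0657 0.014 ]
pl pivot [ 0.5808 -0.1471  0.028 ]
plh [ 0.5007 -0.1441  0.022 ]
pred knob if on spot [382.09472132 130.97435616]
```

The rake was nudged about 11 mm toward the robot. I'll look from above it and re-seat it.

carry_out(
  plan=[
    [0.05,-0.015,0,0,0],
    [0.05,-0.03,0,0,0],
    [0.05,-0.035,0,0,0],
    [0.05,-0.035,0,0,0],
    [0.05,-0.035,0,0,0],
    [0.05,-0.03,0,0,0],
    [0.05,-0.02,0,0,0],
    [0.05,0,0,0,0],
    [0.05,0,0,0,0],
  ],
)

```text
clock: 36.55
tool_pos: [0.4629, 0.1459, 0.1388]
ee_rot: [-0.535, 0.461, -0.449, 0.548]
force: [0.6, -0.2, 0.4]
grip_width: 0.0499
```

```bash
cat >> h.py <<'E'
def rake(fn):
    f=np.load(fn+'.npz')['frame']; hsv=cv2.cvtColor(f,cv2.COLOR_RGB2HSV); m=cv2.inRange(hsv,(20,120,50),(35,255,255))
    n,l,s,c=cv2.connectedComponentsWithStats(m); k=1+np.argmax(s[1:,4]); v,u=np.where(l==k)
    X=np.array([pix(fn,a,b,.022)[:2] for a,b in zip(u,v)]); lo=X[:,0].min(); hd=X[X[:,0]<lo+.085]
    vx=cv2.fitLine(hd.astype(np.float32),cv2.DIST_L2,0,.01,.01).ravel(); yaw=np.arctan(vx[1]/vx[0])
    print('rake tail x',lo,'handle ctr',hd.mean(0).round(4),'yaw',round(yaw,3),'head end x',X[:,0].max(),'n',len(u)); return lo,hd.mean(0),yaw
E
python3 -c "
from h import *
snap('wrist','pics/w11',scale=1.5); rake('pics/w11'); rake('pics/w6'); go(.567,.147,.09,-.05)"
```

```text
rake tail x 0.4910630482001487 handle ctr [0.5348 0.1532] yaw -0.003 head end x 0.6341677914571119 n 3601
rake tail x 0.5083080550969333 handle ctr [0.5528 0.1516] yaw -0.008 head end x 0.6207959658167299 n 3582
t 36.6 grasp [0.4596 0.146  0.1575] ytool [ 0.172 -0.025 -0.985] yaw 0.001 q [ 0.08  0.25  1.86 -0.05  0.87  1.69] w 0.05 F [ 0.3 -0.4 -0.5]
 twist 0.051 shift after twist [-0.0078  0.0849  0.0939] shift now-axes [-0.003   0.0849  0.0942]
```

View pics/w11.png

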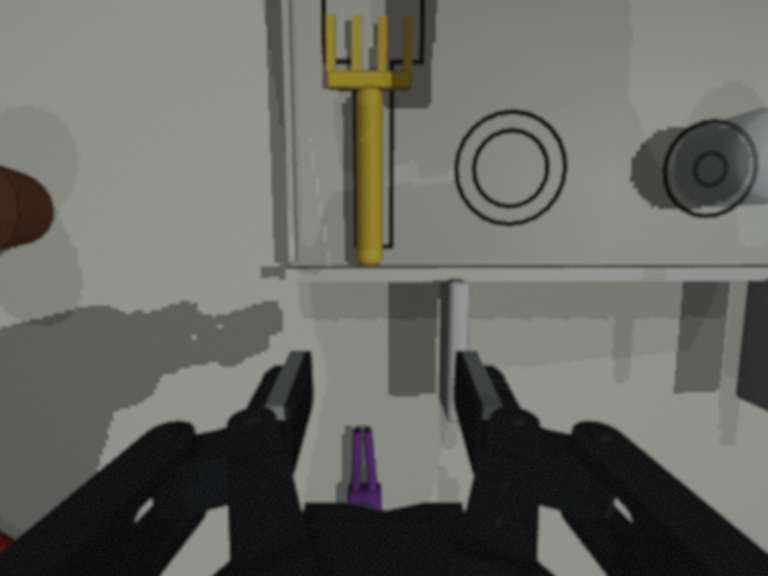

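The view shows the rake about 17 mm toward the robot from its outline, with yaw about 0. Next: regrasp and shift it.

carry_out(
  plan=[
    [0.035,-0.003,0,0.015,0],
    [0.035,-0.002,0,0.025,0],
    [0.035,0,0.015,0.025,0],
    [0.035,0,0.025,0.015,0],
    [0.035,0,0.02,0,0],
    [0.035,0,0.01,0,0],
    [0.035,0,0,0,0],
    [0.035,0,0,0,0],
  ],
)

```text
clock: 37.4
tool_pos: [0.5601, 0.1407, 0.0837]
ee_rot: [-0.533, 0.458, -0.45, 0.551]
force: [0.7, 0.0, 0.5]
grip_width: 0.0356
```

```bash
python3 -c "
from h import *
go(.562,.151,.041,0)"
```

```text
t 37.4 grasp [0.5568 0.1412 0.1024] ytool [ 0.175 -0.027 -0.984] yaw -0.009 q [ 0.06  0.5   1.65 -0.05  0.82  1.67] w 0.0356 F [0.7 0.  0.5]
 twist -0.009 shift after twist [-0.0115  0.0611 -0.0056] shift now-axes [-0.0114  0.0611 -0.0057]
```

carry_out(
  plan=[
    [0.035,-0.007,0,-0.003,-0.009],
    [0.035,-0.004,0.01,-0.002,0],
    [0.035,0,0.02,0,0],
    [0.035,0,0.01,0,0],
    [0.035,0,0,0,0],
    [0.035,0,0,0,0],
  ],
)

```text
clock: 38.0
tool_pos: [0.5626, 0.1528, 0.0445]
ee_rot: [-0.537, 0.459, -0.446, 0.55]
force: [0.6, 1.1, 0.7]
grip_width: 0.0355
```

```bash
python3 -c "
from h import *
go(.562,.151,.041,0)"
```

```text
t 38.0 grasp [0.5592 0.1533 0.0631] ytool [ 0.18  -0.026 -0.983] yaw 0.002 q [ 0.08  0.57  1.66 -0.06  0.73  1.7 ] w 0.0355 F [0.6 1.1 0.7]
 twist 0.002 shift after twist [ 0.0018  0.0223 -0.0012] shift now-axes [ 0.0018  0.0223 -0.0012]
```

carry_out(
  plan=[
    [0.035,0.002,0.006,-0.001,0.002],
    [0.035,0,0.009,0,0],
    [0.035,0,0.006,0,0],
    [0.035,0,0,0,0],
    [0.035,0,0,0,0],
    [0,0,0,0,0],
    [0,0,0,0,0],
    [0,0,0,0,0],
    [0,0,0,0,0],
    [0,0,0,0,0],
  ],
  force=40,
)

```text
clock: 39.0
tool_pos: [0.5664, 0.1502, 0.0237]
ee_rot: [-0.537, 0.458, -0.446, 0.551]
force: [-0.2, 0.6, -0.4]
grip_width: 0.0147
```

```bash
python3 -c "
from h import *
go(.562,.151,.041,0)"
```

```text
t 39.0 grasp [0.5629 0.1507 0.0424] ytool [ 0.183 -0.026 -0.983] yaw -0.0 q [ 0.08  0.61  1.66 -0.06  0.69  1.7 ] w 0.0147 F [-0.2  0.6 -0.4]
 twist -0.0 shift after twist [-0.0004  0.0012 -0.0011] shift now-axes [-0.0004  0.0012 -0.0011]
```

carry_out(
  plan=[
    [0,0,-0.006,0,0],
    [0,0.001,0,0.006,0],
    [0,0.001,0,0.008,0],
    [0,0.001,0,0.003,0],
    [0,0,0,0,0],
    [0,0,0,0,0],
  ],
)

```text
clock: 39.6
tool_pos: [0.584, 0.147, 0.0339]
ee_rot: [-0.537, 0.457, -0.446, 0.551]
force: [0.0, 0.4, -0.3]
grip_width: 0.0146
```

```bash
python3 -c "
from h import *
go(.58,.148,.0424,0)"
```

```text
t 39.6 grasp [0.5805 0.1475 0.0526] ytool [ 0.184 -0.026 -0.983] yaw -0.0 q [ 0.07  0.62  1.61 -0.06  0.73  1.68] w 0.0146 F [ 0.   0.4 -0.3]
 twist -0.0 shift after twist [-0.0008  0.0099 -0.0023] shift now-axes [-0.0008  0.0099 -0.0023]
```

carry_out(
  plan=[
    [0,-0.001,0.005,-0.002,0],
    [0,0,0.005,0,0],
    [0,0,0,0,0],
    [0,0,0,0,0],
    [0.035,0,0,0,0],
    [0.035,0,0,0,0],
    [0.035,0,0,0,0],
    [0.035,0,-0.01,0,0],
    [0.035,0,-0.025,0,0],
    [0.035,0,-0.03,0,0],
    [0.06,0,-0.03,-0.02,0],
    [0.083,0,-0.01,-0.03,0],
    [0.083,0,0,-0.03,0],
    [0.083,0,0,-0.01,0],
    [0.083,0,0,0,0],
    [0.083,0,0,0,0],
  ],
)

```text
clock: 41.2
tool_pos: [0.4732, 0.1508, 0.117]
ee_rot: [-0.538, 0.456, -0.445, 0.552]
force: [0.8, 0.1, -0.5]
grip_width: 0.083
```

```bash
python3 -c "
from h import *
snap('wrist','pics/w12'); rake('pics/w12'); go(.49,.373,.15,0)"
```

```text
rake tail x 0.5090468467919638 handle ctr [0.5529 0.1487] yaw -0.01 head end x 0.6460936956400393 n 4064
t 41.2 grasp [0.4698 0.1513 0.1356] ytool [ 0.189 -0.025 -0.982] yaw -0.0 q [ 0.09  0.3   1.86 -0.06  0.8   1.71] w 0.0828 F [-0.5 -0.7 -0.1]
 twist -0.0 shift after twist [-0.2214 -0.0159  0.0226] shift now-axes [-0.2214 -0.0159  0.0225]
```

carry_out(
  plan=[
    [0.083,-0.015,-0.005,0,0],
    [0.083,-0.03,-0.01,0,0],
    [0.083,-0.035,0,0,0],
    [0.083,-0.035,0,0,0],
    [0.083,-0.035,0,0,0],
    [0.083,-0.03,0,0,0],
    [0.083,-0.02,0,0,0],
    [0.083,-0.01,0,0,0],
    [0.083,0,0,0,0],
    [0.083,0,0,0,0],
  ],
)

```text
clock: 42.25
tool_pos: [0.4809, 0.3692, 0.1251]
ee_rot: [-0.537, 0.454, -0.446, 0.554]
force: [0.2, -0.0, -0.6]
grip_width: 0.083
```

```bash
python3 -c "
from h import *
snap('wrist','pics/w13',scale=1.5); print('bottle',pix('pics/top1',168/1.5,248/1.5,.17),pix('pics/top1',178/1.5,268/1.5,.0)); go(.5245,.375,.12,0)
f=np.load('pics/w13.npz')['frame']; hsv=cv2.cvtColor(f,cv2.COLOR_RGB2HSV); m=cv2.inRange(hsv,(3,100,30),(16,255,255))
n,l,s,c=cv2.connectedComponentsWithStats(m); 
for k in range(1,n):
  if s[k,4]>300: print(s[k],c[k])
for X in ((.5245,.375),(.5267,.3776),(.52,.374)): print([ proj('pics/w13',(*X,z)).round(0) for z in (.055,0)])
"
```

```text
bottle [0.59333344 0.49967578 0.17      ] [0.58983981 0.53167473 0.        ]
t 42.3 grasp [0.4773 0.3696 0.1438] ytool [ 0.19  -0.026 -0.981] yaw -0.007 q [ 0.51  0.52  1.49 -0.14  0.98  2.16] w 0.0831 F [-0.7  0.1  0.2]
 twist -0.007 shift after twist [-0.0063  0.0322  0.0418] shift now-axes [-0.0066  0.0322  0.0418]
[ 205  122   76   77 4597] [242.46421579 159.72743093]
[array([247., 163.]), array([247., 162.])]
[array([244., 160.]), array([244., 159.])]
[array([248., 169.]), array([248., 166.])]
```

View pics/w13.png

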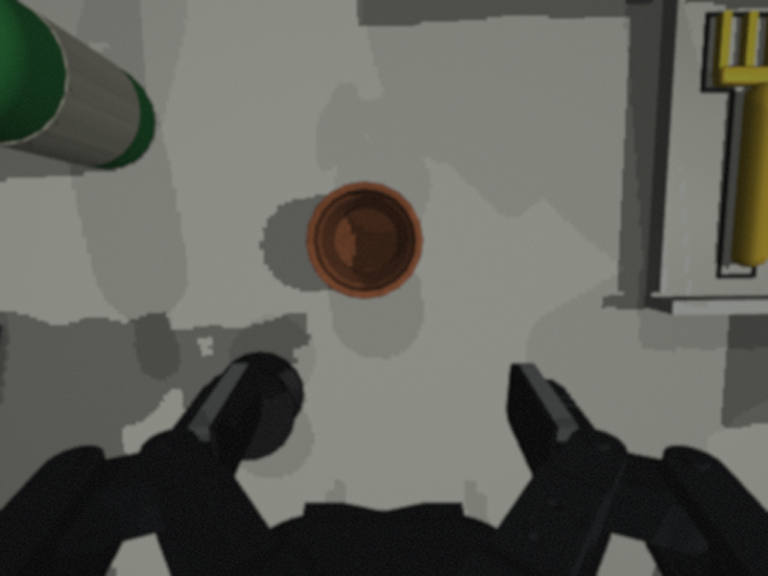

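The pot rim is centred on (364,239). The bottle at left (130,120) and the spool at (265,400) are clear of the path.

carry_out(
  plan=[
    [0.085,-0.004,0,0.015,-0.007],
    [0.085,-0.003,0,0.018,0],
    [0.085,0,0,0.009,0],
    [0.085,0,0.01,0,0],
    [0.085,0,0.01,0,0],
    [0.085,0,0.008,0,0],
    [0.085,0,0,0,0],
    [0.085,0,0,0,0],
  ],
)

```text
clock: 43.1
tool_pos: [0.5283, 0.3701, 0.1022]
ee_rot: [-0.536, 0.457, -0.445, 0.553]
force: [0.1, -0.3, 0.0]
grip_width: 0.0848
```

```bash
python3 -c "
from h import *
go(.526,.3765,.046,0)
snap('wrist','pics/w14'); f=np.load('pics/w14.npz')['frame']; hsv=cv2.cvtColor(f,cv2.COLOR_RGB2HSV); m=cv2.inRange(hsv,(3,100,30),(16,255,255))
n,l,s,c=cv2.connectedComponentsWithStats(m); k=1+np.argmax(s[1:,4]); print(s[k],c[k]); x,y,w,h=s[k][:4]; print(pix('pics/w14',x+w/2,y+h/2,.05))
"
```

```text
t 43.1 grasp [0.5247 0.3706 0.1209] ytool [ 0.186 -0.03  -0.982] yaw -0.004 q [ 0.47  0.63  1.38 -0.13  0.98  2.12] w 0.0848 F [ 0.1 -0.3  0. ]
 twist -0.004 shift after twist [-0.008   0.0736 -0.0127] shift now-axes [-0.008   0.0736 -0.0127]
[ 203  186   83   82 5310] [243.94218456 226.34764595]
[0.52573073 0.37801786 0.05      ]
```

carry_out(
  plan=[
    [0.085,-0.006,0,-0.007,-0.004],
    [0.085,-0.002,0,-0.006,0],
    [0.085,0,0.01,0,0],
    [0.085,0,0.01,0,0],
    [0.085,0,0,0,0],
    [0.085,0,0,0,0],
  ],
)

```text
clock: 43.75
tool_pos: [0.5178, 0.3789, 0.0784]
ee_rot: [-0.537, 0.458, -0.444, 0.552]
force: [0.7, -0.8, 0.4]
grip_width: 0.0848
```

```bash
python3 -c "
from h import *
go(.525,.3765,.046,0)"
```

```text
t 43.8 grasp [0.5142 0.3794 0.0971] ytool [ 0.187 -0.029 -0.982] yaw 0.002 q [ 0.5   0.65  1.41 -0.14  0.93  2.14] w 0.0848 F [ 0.7 -0.8  0.4]
 twist 0.002 shift after twist [0.0014 0.0522 0.001 ] shift now-axes [0.0014 0.0522 0.001 ]
```

carry_out(
  plan=[
    [0.085,0.0015,0.008,0.001,0],
    [0.085,0,0.015,0,0],
    [0.085,0,0.015,0,0],
    [0.085,0,0.01,0,0],
    [0.085,0,0.003,0,0],
    [0.085,0,0,0,0],
    [0,0,0,0,0],
    [0,0,0,0,0],
    [0,0,0,0,0],
    [0,0,0,0,0],
    [0,0,0,0,0],
  ],
  force=35,
)

```text
clock: 44.85
tool_pos: [0.5296, 0.3754, 0.0242]
ee_rot: [-0.537, 0.458, -0.444, 0.552]
force: [0.5, -0.4, -1.9]
grip_width: 0.058
```

```bash
python3 -c "
from h import *
go(.525,.3765,.046,0)"
```

```text
t 44.9 grasp [0.5261 0.3759 0.0429] ytool [ 0.187 -0.029 -0.982] yaw 0.001 q [ 0.48  0.74  1.42 -0.15  0.84  2.15] w 0.058 F [ 0.5 -0.4 -1.9]
 twist 0.001 shift after twist [-0.0005 -0.0033 -0.0005] shift now-axes [-0.0005 -0.0033 -0.0005]
```

carry_out(
  plan=[
    [0,0,-0.015,0,0],
    [0,0,-0.03,0,0],
    [0,0,-0.03,0,0],
    [0,0,-0.02,0,0],
    [0,0.015,0,0,0],
    [0,0.03,0,0,0],
    [0,0.035,0,0,0],
    [0,0.035,0,0,0],
    [0,0.035,0,0,0],
    [0,0.035,0,0,0],
    [0,0.035,0,0,0],
    [0,0.035,0,0,0],
    [0,0.03,0,0,0],
    [0,0.015,0,0,0],
    [0,0.005,0,0,0],
    [0,0,0,0,0],
    [0,0,0,0,0],
  ],
)

```text
clock: 46.55
tool_pos: [0.5085, 0.0652, 0.1469]
ee_rot: [-0.543, 0.453, -0.439, 0.554]
force: [0.3, 0.3, -1.8]
grip_width: 0.0576
```

```bash
python3 -c "
from h import *
go(.55,.0625,.09,0)"
```

```text
t 46.5 grasp [0.5047 0.0656 0.1655] ytool [ 0.204 -0.024 -0.979] yaw 0.005 q [-0.1   0.27  1.8  -0.01  0.86  1.47] w 0.0576 F [ 0.3  0.3 -1.8]
 twist 0.005 shift after twist [0.0011 0.0832 0.029 ] shift now-axes [0.0013 0.0832 0.029 ]
```

carry_out(
  plan=[
    [0,0.001,0,0.012,0.005],
    [0,0,0.01,0.012,0],
    [0,0,0.02,0.005,0],
    [0,0,0.025,0,0],
    [0,0,0.02,0,0],
    [0,0,0.005,0,0],
    [0,0,0,0,0],
    [0,0,0,0,0],
  ],
)

```text
clock: 47.35
tool_pos: [0.5553, 0.0705, 0.0744]
ee_rot: [-0.546, 0.453, -0.438, 0.553]
force: [-0.2, -0.5, -1.0]
grip_width: 0.0581
```

```bash
python3 -c "
from h import *
go(.55,.0625,.058,0)"
```

```text
t 47.4 grasp [0.5514 0.0709 0.093 ] ytool [ 0.207 -0.022 -0.978] yaw 0.01 q [-0.08  0.47  1.74 -0.01  0.72  1.49] w 0.0581 F [-0.2 -0.5 -1. ]
 twist 0.01 shift after twist [ 0.0076  0.0342 -0.0086] shift now-axes [ 0.0075  0.0342 -0.0087]
```

carry_out(
  plan=[
    [0,0.005,0,-0.005,0.01],
    [0,0.002,0.006,-0.003,0],
    [0,0,0.01,0,0],
    [0,0,0.005,0,0],
    [0,0,0,0,0],
    [0,0,0,0,0],
  ],
)

```text
clock: 47.95
tool_pos: [0.5522, 0.0624, 0.0529]
ee_rot: [-0.544, 0.449, -0.44, 0.556]
force: [0.5, -0.1, -1.4]
grip_width: 0.0582
```

```bash
python3 -c "
from h import *
go(.55,.0625,.058,0)"
```

```text
t 48.0 grasp [0.5482 0.0628 0.0715] ytool [ 0.211 -0.022 -0.977] yaw -0.001 q [-0.1   0.5   1.77 -0.    0.66  1.48] w 0.0582 F [ 0.5 -0.1 -1.4]
 twist -0.001 shift after twist [-0.      0.0136 -0.0011] shift now-axes [-0.      0.0136 -0.0011]
```

carry_out(
  plan=[
    [0,0,0.006,-0.001,0],
    [0,0,0.005,0,0],
    [0,0,0.003,0,0],
    [0,0,0,0,0],
    [0,0,0,0,0],
    [0.074,0,0,0,0],
    [0.074,0,0,0,0],
    [0.074,0,0,0,0],
    [0.074,0,-0.01,0,0],
    [0.074,0,-0.025,0,0],
    [0.074,0,-0.03,0,0],
    [0.074,0,-0.03,0,0],
    [0.05,0,-0.01,-0.02,0],
    [0.05,0,0,-0.03,0],
    [0.05,0,0,-0.03,0],
    [0.05,0,0,-0.02,0],
    [0.05,0,0,0,0],
    [0.05,0,0,0,0],
  ],
)

```text
clock: 49.75
tool_pos: [0.4316, 0.0646, 0.1303]
ee_rot: [-0.546, 0.446, -0.436, 0.559]
force: [0.4, 0.1, 0.4]
grip_width: 0.0504
```

```bash
cat >> h.py <<'E'
def blob(fn,lo,hi,z,amin=150):
    f=np.load(fn+'.npz')['frame']; m=cv2.inRange(cv2.cvtColor(f,cv2.COLOR_RGB2HSV),lo,hi)
    n,l,s,c=cv2.connectedComponentsWithStats(m)
    for k in range(1,n):
        if s[k,4]>amin: x,y,w,h=s[k][:4]; print(' blob',s[k],'ctr',pix(fn,x+w/2-.5,y+h/2-.5,z).round(4))
E
python3 -c "
from h import *
snap('wrist','pics/w15'); print('pot'); blob('pics/w15',(3,100,30),(16,255,255),.06); rake('pics/w15')
# circle darkness: outline of pot spot
go(.409,.0965,.04,0)"
```

```text
pot
 blob [ 214   16   82   88 5562] ctr [0.5548 0.0646 0.06  ]
rake tail x 0.5090713839466674 handle ctr [0.5528 0.1508] yaw -0.008 head end x 0.6174856737247658 n 2847
t 49.8 grasp [0.4275 0.0651 0.1487] ytool [ 0.222 -0.023 -0.975] yaw -0.0 q [-0.12  0.13  2.04  0.01  0.74  1.45] w 0.0499 F [ 0.   0.8 -1.5]
 twist -0.0 shift after twist [-0.0337  0.1012 -0.0422] shift now-axes [-0.0337  0.1012 -0.0422]
```

```bash
python3 -c "
from h import *
snap('top','pics/top2'); print('pot'); blob('pics/top2',(3,100,30),(16,255,255),.069,60); print('rake'); blob('pics/top2',(20,120,50),(35,255,255),.022,60)
# glass cloche / pliers outline change: diff vs top1
a=np.load('pics/top1.npz')['frame'].astype(int);b=np.load('pics/top2.npz')['frame'].astype(int)
d=(np.abs(cv2.GaussianBlur((b-a).astype(np.float32),(0,0),1)).sum(2)>30).astype(np.uint8)
n,l,s,c=cv2.connectedComponentsWithStats(d)
for k in range(1,n):
  if s[k,4]>60: print(s[k],pix('pics/top2',*(c[k]),.03).round(3))
"
```

```text
pot
 blob [   0   37  126  136 7526] ctr [0.8404 0.7203 0.069 ]
 blob [ 442   83   46  115 1105] ctr [ 0.703  -0.6679  0.069 ]
 blob [165 128  21  20 348] ctr [0.7177 0.3236 0.069 ]
 blob [242 178  18  17 176] ctr [0.546  0.0645 0.069 ]
 blob [426 183   6  22  83] ctr [ 0.5171 -0.5304  0.069 ]
 blob [   0  225   37  110 1753] ctr [0.2411 0.816  0.069 ]
rake
 blob [220 161  14  40 244] ctr [0.5761 0.149  0.022 ]
[ 218  159   77   49 2045] [0.573 0.046 0.03 ]
[305 166  16  37 223] [ 0.559 -0.147  0.03 ]
[358 179  24  25 398] [ 0.539 -0.347  0.03 ]
[143 184  28  34 649] [0.51  0.382 0.03 ]
[   83   195   271   189 20308] [0.232 0.154 0.03 ]
[ 227  295   57   89 1994] [0.043 0.047 0.03 ]
[ 56 305  51  19 536] [0.128 0.618 0.03 ]
[214 304  12  22 150] [0.128 0.17  0.03 ]
[213 318  32  41 433] [0.067 0.144 0.03 ]
[ 43 322  38  37 567] [0.03  0.692 0.03 ]
[309 340  16  12  81] [ 0.027 -0.149  0.03 ]
[292 344  18  20 178] [ 0.011 -0.097  0.03 ]
[290 348  16  31 134] [-0.027 -0.091  0.03 ]
[310 348  13  19  79] [-0.009 -0.145  0.03 ]
[308 364   9  20 107] [-0.055 -0.129  0.03 ]
[235 370  22  14 186] [-0.066  0.075  0.03 ]
```

Pot is at (.546,.0645) against its spot at (.545,.063), and the rake is on its outline. Next is the left pull.

carry_out(
  plan=[
    [0.05,-0.012,0,-0.012,0],
    [0.05,-0.016,0,-0.02,0],
    [0.05,-0.005,0,-0.008,0],
    [0.05,0,0,0,0],
    [0.05,0,0.01,0,0],
    [0.05,0,0.015,0,0],
    [0.05,0,0.01,0,0],
    [0.05,0,0,0,0],
    [0.05,0,0,0,0],
  ],
)

```text
clock: 50.75
tool_pos: [0.4087, 0.0951, 0.0854]
ee_rot: [-0.547, 0.444, -0.435, 0.561]
force: [0.6, 0.0, 0.9]
grip_width: 0.0501
```

```bash
python3 -c "
from h import *
go(.412,.0975,.036,0)
snap('wrist','pics/w16'); d=np.load('pics/w16.npz'); print(1*proj('pics/w16',(.40,.0975,.049)),proj('pics/w16',(.47,.0975,.049)))
f=cv2.cvtColor(d['frame'],cv2.COLOR_RGB2GRAY); 
u,v=proj('pics/w16',(.43,.0975,.049)).astype(int)
for vv in range(max(v-12,0),min(v+13,383),12): print(vv,f[vv,max(u-40,0):u+40:2])
"
```

```text
t 50.8 grasp [0.4044 0.0956 0.1039] ytool [ 0.228 -0.024 -0.973] yaw -0.002 q [-0.04  0.19  2.13 -0.03  0.59  1.55] w 0.0501 F [0.6 0.  0.9]
 twist -0.002 shift after twist [-0.0036  0.0678 -0.008 ] shift now-axes [-0.0036  0.0678 -0.008 ]
[252.92936139 243.96745839] [252.03456354 138.77124496]
187 [ 86  87  85  86  87  84  86  86  85  86  88  85  79 104 129 140 143 145
 147 149 136 116 122 123 129 138 138 140 139 139 139 139 139 138 139 139
 138 138 139 139]
199 [ 87  86  86  87  86  86  87  84  86  86  87  85  78 101 130 139 142 144
 147 147 139 117 123 124 129 138 140 139 138 139 139 139 138 139 138 139
 139 139 139 140]
211 [ 86  87  86  86  87  86  85  85  86  85  86  86  82  99 129 139 143 144
 147 148 138 119 121 122 124 136 139 138 139 139 138 139 140 140 140 139
 141 142 147 148]
```

carry_out(
  plan=[
    [0.05,-0.006,0.006,-0.005,0],
    [0.05,-0.001,0.015,-0.002,0],
    [0.05,0,0.02,0,0],
    [0.05,0,0.015,0,0],
    [0.05,0,0.008,0,0],
    [0.05,0,0,0,0],
    [0.05,0,0,0,0],
  ],
)

```text
clock: 51.5
tool_pos: [0.4173, 0.1023, 0.0201]
ee_rot: [-0.548, 0.443, -0.433, 0.562]
force: [-0.7, -0.4, 1.2]
grip_width: 0.0498
```

```bash
python3 -c "
from h import *
go(.412,.1,.036,0)"
```

```text
t 51.5 grasp [0.4129 0.1027 0.0386] ytool [ 0.233 -0.024 -0.972] yaw -0.002 q [-0.02  0.36  2.16 -0.05  0.39  1.6 ] w 0.0498 F [-0.7 -0.4  1.2]
 twist -0.002 shift after twist [ 0.0027  0.0024 -0.0015] shift now-axes [ 0.0027  0.0024 -0.0015]
```

carry_out(
  plan=[
    [0.05,0.002,0,0,0],
    [0.05,0,0,0,0],
    [0,0,0,0,0],
    [0,0,0,0,0],
    [0,0,0,0,0],
    [0,0,0,0,0],
    [0,0,0,0,0],
    [0,0,0,0,0],
    [0,0,0,0,0],
  ],
  force=60,
)

```text
clock: 52.4
tool_pos: [0.4181, 0.1004, 0.0222]
ee_rot: [-0.549, 0.441, -0.432, 0.563]
force: [1.2, -0.7, 0.2]
grip_width: 0.0111
```

carry_out(
  plan=[
    [0,0,0.001,0.003,0],
    [0,0,0.0014,0.006,0],
    [0,0,0.002,0.009,0],
    [0,0,0.0024,0.0105,0],
    [0,0,0.0024,0.0105,0],
    [0,0,0.0024,0.0105,0],
    [0,0,0.0024,0.0105,0],
    [0,0,0.0024,0.0105,0],
    [0,0,0.0024,0.0105,0],
    [0,0,0.0024,0.0105,0],
    [0,0,0.0024,0.0105,0],
    [0,0,0.0024,0.0105,0],
    [0,0,0.0014,0.006,0],
    [0,0,0.0007,0.003,0],
    [0,0,0,0,0],
  ],
)

```text
clock: 53.9
tool_pos: [0.5527, 0.1002, 0.0223]
ee_rot: [-0.548, 0.441, -0.434, 0.562]
force: [-1.6, -0.5, 1.5]
grip_width: 0.0113
```

```bash
python3 -c "
from h import *
go(.60,.1,.036,0)
snap('top','pics/top3');print('pot'); blob('pics/top3',(3,100,30),(16,255,255),.069,60); print('rake'); blob('pics/top3',(20,120,50),(35,255,255),.022,30)
snap('scene','pics/sc3')"
```

```text
t 53.9 grasp [0.5483 0.1006 0.0407] ytool [ 0.234 -0.022 -0.972] yaw -0.004 q [-0.02  0.56  1.78 -0.03  0.57  1.58] w 0.0113 F [-1.6 -0.5  1.5]
 twist -0.004 shift after twist [0.0002 0.0167 0.0492] shift now-axes [0.     0.0167 0.0492]
pot
 blob [   0   37  126  136 7678] ctr [0.8404 0.7203 0.069 ]
 blob [ 442   83   46  115 1131] ctr [ 0.703  -0.6679  0.069 ]
 blob [165 128  21  20 348] ctr [0.7177 0.3236 0.069 ]
 blob [242 147  15  10  76] ctr [0.6663 0.0695 0.069 ]
 blob [426 182   6  23  83] ctr [ 0.5188 -0.5305  0.069 ]
 blob [   0  225   36  110 1817] ctr [0.2411 0.8176 0.069 ]
rake
 blob [225 147   6  16  65] ctr [0.6698 0.1463 0.022 ]
```

carry_out(
  plan=[
    [0,0,0.001,0.004,0],
    [0,0,0.002,0.008,0],
    [0,0,0.0024,0.0105,0],
    [0,0,0.0024,0.0105,0],
    [0,0,0.002,0.008,0],
    [0,0,0.0014,0.006,0],
    [0,0,0.001,0.004,0],
    [0,0,0.0007,0.003,0],
    [0,0,0,0,0],
  ],
)

```text
clock: 54.9
tool_pos: [0.607, 0.1, 0.0221]
ee_rot: [-0.546, 0.445, -0.437, 0.56]
force: [3.4, -1.3, -3.4]
grip_width: 0.0111
```

carry_out(
  plan=[
    [0,0,0.0005,0.003,0],
    [0,0,0.0005,0.003,0],
  ],
)

```text
clock: 55.1
tool_pos: [0.6071, 0.1001, 0.0219]
ee_rot: [-0.542, 0.45, -0.441, 0.556]
force: [-24.2, -2.4, 19.2]
grip_width: 0.0109
```

carry_out(
  plan=[
    [0,0,0,0,0],
    [0.05,0,0,0,0],
    [0.05,0,0,0,0],
    [0.05,0,0,0,0],
    [0.05,0,-0.01,0,0],
    [0.05,0,-0.03,0,0],
    [0.05,0,-0.035,0,0],
    [0.05,0,-0.035,0,0],
    [0.05,0,-0.035,0,0],
    [0.05,0,-0.035,0,0],
    [0.05,0,-0.035,0,0],
    [0.05,0,-0.025,0,0],
    [0.05,0,0,0,0],
    [0.05,0,0,0,0],
  ],
)

```text
clock: 56.5
tool_pos: [0.5547, 0.1051, 0.2717]
ee_rot: [-0.543, 0.449, -0.439, 0.558]
force: [-0.4, -0.1, -0.4]
grip_width: 0.0502
```

```bash
python3 -c "
from h import *
go(.618,.001,.26,0)
snap('wrist','pics/w17')
f=cv2.cvtColor(np.load('pics/w17.npz')['frame'],cv2.COLOR_RGB2GRAY)
for X in (.60,.62,.64):
  u,v=proj('pics/w17',(X,.001,.218)).astype(int); print(u,v,f[v,max(u-40,0):u+41:2] if 0<=v<384 else '')
for z in (.218,): print(pix('pics/w17',0,0,z),pix('pics/w17',511,383,z))
print('panel', proj('pics/w17',(.68,.1,.034)), 'pulltip',proj('pics/w17',(.588,.1,.049)))
"
```

```text
t 56.5 grasp [0.5507 0.1056 0.2903] ytool [ 0.211 -0.025 -0.977] yaw -0.002 q [-0.01  0.26  1.47 -0.02  1.19  1.57] w 0.0502 F [-0.4 -0.1 -0.4]
 twist -0.002 shift after twist [0.1034 0.0464 0.0593] shift now-axes [0.1033 0.0464 0.0596]
399 161 [135 135 139 103  88  91  86  73  49  49  48  50  49  47  53  71 104 138
 162 165 164 165 158 140 158 165 157 148 146 145 147 146 146 146 146 146
 146 147 147 146 147]
400 133 [137 144 142 103  89  89  86  68  51  51  50  49  52  49  52  72 103 138
 160 164 164 164 159 139 157 164 160 147 145 146 147 145 146 145 147 144
 144 145 146 145 146]
401 104 [124 124 129 137 157 157 152 104  51  50  50  51  50  52  53  72 103 135
 158 162 163 163 161 125  95 101 103 103 105 104 105 103 100  90  89  89
  90  89  88  90  89]
[0.70915765 0.27463037 0.218     ] [ 0.42622109 -0.09434789  0.218     ]
panel [255.26477298 101.58787611] pulltip [256.07687596 172.04771364]
```

carry_out(
  plan=[
    [0.05,0.015,0,0.01,0],
    [0.05,0.03,0,0.017,0],
    [0.05,0.03,0,0.017,0],
    [0.05,0.018,0.01,0.01,0],
    [0.05,0.005,0.015,0,0],
    [0.05,0,0.01,0,0],
    [0.05,0,0,0,0],
    [0.05,0,0,0,0],
  ],
)

```text
clock: 57.35
tool_pos: [0.6142, 0.003, 0.2406]
ee_rot: [-0.54, 0.453, -0.444, 0.553]
force: [-0.1, 0.1, -0.1]
grip_width: 0.0498
```

```bash
python3 -c "
from h import *
go(.618,.001,.205,0)"
```

```text
t 57.4 grasp [0.6105 0.0034 0.2593] ytool [ 0.196 -0.023 -0.98 ] yaw -0.002 q [-0.19  0.4   1.37  0.02  1.18  1.38] w 0.0498 F [-0.1  0.1 -0.1]
 twist -0.002 shift after twist [ 0.0012  0.0547 -0.0033] shift now-axes [ 0.0012  0.0547 -0.0033]
```

carry_out(
  plan=[
    [0.05,0.001,0.008,-0.003,0],
    [0.05,0,0.018,0,0],
    [0.05,0,0.018,0,0],
    [0.05,0,0.01,0,0],
    [0.05,0,0,0,0],
    [0,0,0,0,0],
    [0,0,0,0,0],
    [0,0,0,0,0],
    [0,0,0,0,0],
    [0,0,0,0,0],
    [0,0,0,0,0],
    [0,0,0,0,0],
  ],
  force=60,
)

```text
clock: 58.55
tool_pos: [0.6218, -0.0, 0.1881]
ee_rot: [-0.541, 0.453, -0.441, 0.555]
force: [2.6, -2.3, -5.0]
grip_width: 0.0112
```

```bash
python3 -c "
from h import *
go(.618,.001,.117,0)"
```

```text
t 58.5 grasp [6.180e-01 5.000e-04 2.067e-01] ytool [ 0.201 -0.026 -0.979] yaw -0.001 q [-0.19  0.45  1.43  0.02  1.06  1.37] w 0.0112 F [ 2.6 -2.3 -5. ]
 twist -0.001 shift after twist [-0.0028  0.0878 -0.0181] shift now-axes [-0.0028  0.0878 -0.0181]
```

carry_out(
  plan=[
    [0,0,0.006,-0.0012,0],
    [0,0,0.0118,-0.0024,0],
    [0,0,0.0118,-0.0024,0],
    [0,0,0.0118,-0.0024,0],
    [0,0,0.0118,-0.0024,0],
    [0,0,0.0118,-0.0024,0],
    [0,0,0.008,-0.0016,0],
    [0,0,0.005,-0.001,0],
    [0,0,0,0,0],
  ],
)

```text
clock: 59.45
tool_pos: [0.6219, -0.0, 0.1039]
ee_rot: [-0.542, 0.452, -0.441, 0.555]
force: [-0.1, 1.5, -0.2]
grip_width: 0.0109
```

```bash
python3 -c "
from h import *
go(.618,.001,.12,0)"
```

```text
t 59.5 grasp [6.180e-01 4.000e-04 1.225e-01] ytool [ 0.202 -0.024 -0.979] yaw 0.001 q [-0.19  0.54  1.52  0.02  0.87  1.37] w 0.0109 F [-0.1  1.5 -0.2]
 twist 0.001 shift after twist [-0.0006  0.0024 -0.0005] shift now-axes [-0.0006  0.0024 -0.0005]
```

carry_out(
  plan=[
    [0,0,0.002,-0.0004,0],
    [0,0,0.002,-0.0004,0],
  ],
)

```text
clock: 59.65
tool_pos: [0.622, -0.0, 0.1016]
ee_rot: [-0.542, 0.452, -0.441, 0.555]
force: [-17.9, 2.9, 28.7]
grip_width: 0.011
```

carry_out(
  plan=[
    [0,0,0.002,-0.0004,0],
    [0,0,0.002,-0.0004,0],
  ],
)

```text
clock: 59.85
tool_pos: [0.622, -0.0001, 0.1017]
ee_rot: [-0.542, 0.452, -0.44, 0.555]
force: [-11.7, 2.2, 16.4]
grip_width: 0.0114
```

carry_out(
  plan=[
    [0,0,0,0,0],
    [0.05,0,0,0,0],
    [0.05,0,0,0,0],
    [0.05,0,0,0,0],
    [0.05,0,0,0,0],
    [0.05,0,-0.01,0,0],
    [0.05,0,-0.03,0,0],
    [0.05,0,-0.035,0,0],
    [0.05,0,-0.035,0,0],
    [0.05,0,-0.03,-0.02,0],
    [0.05,0,0,-0.04,0],
    [0.05,0,0,-0.04,0],
    [0.05,0,0,-0.03,0],
    [0.05,0,0,0,0],
    [0.05,0,0,0,0],
  ],
)

```text
clock: 61.35
tool_pos: [0.4609, 0.0014, 0.2231]
ee_rot: [-0.543, 0.451, -0.434, 0.559]
force: [0.5, 0.2, 0.2]
grip_width: 0.0498
```

```bash
python3 -c "
from h import *
go(.46,0,.25,0); snap('wrist','pics/w18'); snap('scene','pics/sc4')
d=np.load('pics/w18.npz'); f=cv2.cvtColor(d['frame'],cv2.COLOR_RGB2GRAY)
# lift-fin tip column profile and pull fins
for n,X in (('lift tip shut',(.596,.001,.131)),('pullR tip home',(.588,-.099,.049)),('pullL tip home',(.588,.1,.049))):
  u,v=proj('pics/w18',X).astype(int); print(n,u,v,f[max(v-16,0):v+17:2,u] if 0<=v<384 and 0<=u<512 else 'out')
# scene: change of sash/tray front vs initial
a=np.load('pics/scene0.npz')['frame'].astype(np.float32);b=np.load('pics/sc4.npz')['frame'].astype(np.float32)
m=(np.abs(cv2.GaussianBlur(b-a,(0,0),1)).sum(2)>40).astype(np.uint8);n,l,s,c=cv2.connectedComponentsWithStats(m)
for k in range(1,n):
  if s[k,4]>40: print(s[k])
fs=np.load('pics/sc4.npz')['frame']; 
print('pot'); blob('pics/sc4',(3,100,30),(16,255,255),.069,40); print('rake'); blob('pics/sc4',(20,110,40),(35,255,255),.022,20)
"
```

```text
t 61.4 grasp [0.4568 0.002  0.2416] ytool [ 0.216 -0.033 -0.976] yaw 0.005 q [-0.27  0.06  1.85  0.03  1.02  1.29] w 0.0498 F [0.5 0.2 0.2]
 twist 0.005 shift after twist [ 0.0022 -0.0074  0.005 ] shift now-axes [ 0.0023 -0.0074  0.005 ]
lift tip shut 253 52 [131 130 131 131 132 131 132 126 103  66  40  42  42  41  47  94 113]
pullR tip home 341 89 [126 125 124 125 125 127 134 116  68  85 111 113 114 115 117 121 123]
pullL tip home 160 88 [130 131 130 130 130 131 131 109  62  50  62  73  72  82 117 123 123]
[  56    0  155  136 7744]
[225   0  20   5  79]
[  144     0   231   192 14354]
[332 173  25  22 389]
[178 185  18  34 375]
[284 205   8  11  65]
[233 217  10  12  81]
[154 226  25  22 388]
pot
 blob [ 412    0  100   30 1476] ctr [-0.3304  1.4713  0.069 ]
 blob [395  44  15  24 137] ctr [-0.1003  0.9752  0.069 ]
 blob [ 399   89  113  118 6295] ctr [0.52  0.886 0.069]
 blob [379  99   8  12  41] ctr [0.1948 0.7158 0.069 ]
 blob [   0  141   27   70 1104] ctr [ 0.1249 -0.8906  0.069 ]
 blob [ 393  185   86   74 3923] ctr [0.8134 0.6166 0.069 ]
 blob [ 451  211   61  141 3723] ctr [1.0617 0.6388 0.069 ]
 blob [345 225  20  17 266] ctr [0.77   0.3116 0.069 ]
 blob [  58  232   42  120 1193] ctr [ 0.7034 -0.6568  0.069 ]
 blob [109 239   5  16  56] ctr [ 0.5656 -0.5389  0.069 ]
 blob [ 57 278  11  15  64] ctr [ 0.6637 -0.7091  0.069 ]
 blob [181 281  18   9  58] ctr [ 0.7892 -0.299   0.069 ]
 blob [ 57 304   9  17  55] ctr [ 0.7576 -0.7138  0.069 ]
rake
```

```bash
python3 -c "
from h import *
d=np.load('pics/sc4.npz'); f=d['frame'][:,:,::-1].astype(np.float32)
for n,X in (('pot',(.738,.063,.045)),('rake',(.768,.148,.022)),('cloche',(.738,-.0635,.06)),('pliers',(.77,-.148,.024))): print(n,proj('pics/sc4',X).round(1))
roi=f[205:305,200:350]; rb=cv2.GaussianBlur(roi[:,:,2]-roi[:,:,0],(0,0),1); med=np.median(rb); m=(rb>med+12).astype(np.uint8)
n,l,s,c=cv2.connectedComponentsWithStats(m)
for k in range(1,n):
  if s[k,4]>15: print('warm',s[k][4],s[k][:4]+[200,205,0,0],c[k]+[200,205])
"
```

```text
pot [286.4 246.6]
rake [310.7 250.4]
cloche [252.7 254.1]
pliers [232.5 272.9]
warm 83 [344 224   6  17] [346.84337349 231.48192771]
```

```bash
python3 -c "
from h import *
f=np.load('pics/sc4.npz')['frame'].astype(np.float32); g=cv2.GaussianBlur(f,(0,0),1.2); rb=g[:,:,0]-g[:,:,2]
print(rb[220:290:5,220:340:6].round(0).astype(int)); print(f.mean(2)[220:290:5,220:340:6].round(0).astype(int))
"
cp pics/sc4.png /dev/null; python3 -c "
import cv2;a=cv2.imread('pics/sc4.png')[190:320,190:360];cv2.imwrite('pics/final.png',cv2.convertScaleAbs(cv2.resize(a,None,fx=4,fy=4,interpolation=cv2.INTER_CUBIC),alpha=1.3))"
```

```text
[[ 5  5  5  5  5  5  5  0  4  3  3  3  4  3  1 -1 -1 -1  5  5]
 [ 5  5  3  5  5  4  4  3  3  4  3  0 -2 -2 -1 -1 -1 -2  4  5]
 [ 5  5  2  2  3  4  4  2  0 -1 -2 -2 -1 -1 -1 -1 -1 -2  0  5]
 [ 3  4  4  4  2  0 -2 -1 -1 -1 -1  0  0 -1  9  0 -1 -2 -2  6]
 [ 4  2 -1 -2 -2 -1 -1 -1  0  0  2  7  4  0  7  3 -1 -1 -2  2]
 [-2 -2 -1 -1  0 -1 -1 -1  0 -1  5  8  6  0  1 12  0 -1 -1 -1]
 [-1 -1 -1 -1 -1 -2 -2 -1  0 -1  3  8  6 -1 -1 13  0  0 -1 -2]
 [-1 -1 -1 -1 -1 -5 -6 -1 -1 -1  0  6  1 -1 -1  6  4  0 -1 -2]
 [-1 -2 -1 -1 -1 -5 -5 -1 -1 -1 -1 -1 -1 -1 -1  6 13  5 -1 -2]
 [-1 -1 -1 -1 -1 -3 -4 -1  0 -1  0  0  0  0 -1  7  6  6  2  4]
 [-1 -2 -2 -1 -1 -1  0  0 -1 -1 -1  0 -1 -1  0  5  6  5  3  0]
 [ 0 -1 -2 -1  0 -1 -1 -1 -1  0  0  0  1  4  5  3  0  0  0 -1]
 [ 1  0 -2 -1  0 -1 -1 -1 -1  1  4  5  3  1  0  0 -1 -1 -1  0]
 [ 3 -1 -1 -2 -1  0  1  3  5  4  1 -1 -1  0 -1  0  0  0  3  4]]
[[159 159 147 139 135 132 134 135 146 145 153 154 158 138 132 136 137 138
  156 121]
 [147 144 136 136 133 135 146 152 155 156 134 131 132 135 137 140 136 136
  153 104]
 [145 144 132 140 154 154 154 129 136 135 134 1
[... 273 characters left out ...]
 139 137
  137 137]
 [136 136 140 142 141 137 138 138 141 139 131 129 132 139 140 133 139 137
  139 138]
 [145 137 139 138 139 149 143 139 142 140 134 130 138 141 140 134 135 140
  138 139]
 [137 133 135 138 139 146 140 135 139 143 138 135 139 138 139 135 134 134
  137 137]
 [138 137 135 136 140 135 132 139 137 140 139 138 139 139 138 134 138 138
  146 155]
 [139 134 136 140 140 137 139 142 139 141 140 139 138 139 141 142 156 157
  128  93]
 [140 138 139 135 139 141 140 139 138 141 139 140 145 156 155 135 100  90
   84  88]
 [139 138 137 133 139 140 138 139 138 143 154 155 143 101  93  92  87  86
   87  85]
 [146 138 136 134 141 141 141 153 157 141 104  91  88  89  91  89  91  92
  118 142]]
```

```bash
python3 -c "
from plant import robot
print(robot.hand_in())"
```

```text
the job is handed in; nothing more can be done
None
```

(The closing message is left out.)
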